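# Wiggle the ultrasonic probe out of its case and stand it on the step block

### The job

Draw the ultrasonic weld probe out of its tight cutout in the sloping case by its protruding end, wiggling it so that the sprung tray is not pulled up out of the case with it by more than a few millimetres. Then set the probe down upright on its round foot, wholly on the tallest step of the step block, without dropping it, and let go. Leave the wire brush, the can and the welded tee piece where they are.

Things in the scene. Friction and masses are not known exactly. Their poses are not given: they have to be found in the camera images.
- probe_center (a point): The ultrasonic probe, plain metal, 82 mm long, 0.12 to 0.2 kg; point on its axis half-way along. Its z runs from foot to protruding end. First 50 mm from the foot: round barrel, 26 mm diameter, flat foot. Last 32 mm: rectangular grip end, 16 mm thick along the probe's y, 22 mm wide along its x. At the start it sits square in the cutout, axes parallel to the cutout's.
- probe_foot (a point): Centre of the probe's flat round foot, same axes as the probe. At the start it rests on the cutout's floor: 40 mm of barrel inside, 10 mm of barrel and the whole grip end standing out of the tray's face.
- cutout (a point): Centre of the cutout's mouth, on the face of the grey tray in the black case. z is the outward normal of the face (the way the probe comes out), leaning 30 degrees from vertical; y is level; x points up the slope. The cutout is 40 mm deep. Two sprung rubber pads, at +y and -y, grip the barrel; along x it has 1.5 mm of play at each side, so it can be twisted about its axis or rocked a little.
- case: The black case, fixed, propped on a slope; origin on the bench 90 mm below the middle of the tray's face. The face is about 136 x 156 mm inside the rim, which stands 4 mm above it. Two low steel caps, at most 10 mm tall, stand on the face 42 mm up the slope from the cutout.
- tray (a joint): How far the tray has come up out of the case along the cutout's z, in m: 0 seated, at most 0.03. Springs and weight hold it down with 6 to 7 N and pull it back (150 N/m). A straight pull on the probe needs about 12 to 19 N to slip, so it lifts the tray first; while the probe is being twisted or rocked, it slips out with far less pull.
- tall_step (a point): Centre of the top of the tallest step of the steel step block, 45 mm above the bench. The block is fixed, 150 x 50 mm, with three steps each 50 x 50 mm, 15, 30 and 45 mm high, rising along this frame's x; z is up. The tallest step is the one at the +x end.
- wire_brush: Wire brush lying bristles up on the bench, wooden back 190 x 26 mm, 34 mm tall at the bristles, bystander; origin under its middle.
- paste_can: Closed metal can, 64 mm diameter, 70 mm tall, bystander; origin at its underside.
- tee_coupon: Welded steel tee piece, 60 x 130 mm, 53 mm tall, bystander; origin at its underside.
Not all that is in view belongs to the job. Several things have the shape of the case; the one meant has the colours described above.

How it is judged:
By the outcome, as a careful person would: the job done as asked, in the order asked, and still so for the second after the job is handed in, with the robot touching nothing.
It also fails if it takes over 70 s, if anything falls off the work surface, if the arm or the gripper's body presses on something with over 40 N, if the wrist force passes 120 N, or if a joint passes its speed limit or range.

### The arm

A 6-joint arm with a two-finger parallel gripper is mounted at the origin on the work surface. World frame = base frame: x ahead of the robot, y to its left, z up, the work surface at z = 0. Lengths are in m, angles in degrees, forces in N, time in s.
With the tool pointing down it reaches from about 0.25 to 0.775 m from the base axis. Payload 4 kg.
Tool frame: the origin (TCP) lies midway between the tips of the shut fingers; the grasp point (between the pads) lies 19 mm behind it; z points along the fingers, y is the direction in which the jaws open and shut (so a half turn about z gives the same grasp; the last joint's range is limited). The gripper opens to 94 mm and grips with 3 to 60 N. Pads are 16 mm wide; open, the fingers measure 119 mm over their backs; the gripper's body (75 mm by 177 mm) begins 78 mm behind the grasp point.
Start: joints at [57.519, 4.996, 78.535, -0, 96.463, -5.907], TCP at [0.246, 0.492, 0.206] pointing down, gripper open.
Joint ranges: [-177.83, 177.83], [-43.37, 116.18], [15.69, 146.23], [-61.86, 241.86], [9.47, 152.12], [-147.06, 147.06]. Speed limits (degrees/s): [159.86, 159.86, 180, 180, 180, 180].

### API

Orientations are given as a 3x3 rotation matrix whose columns are the frame's x, y, z axes.
In Python, from bench import observe, snapshot, camera_info, close_job gives the robot as it stands.
- The arm moves only by the tool jog_arm, never from a script. Its argument "steps" is a list of rows, each a list of 3 entries, a list of its own where there are three numbers: the shift along the tool's x, y, z in mm, then the turn, a rotation vector about the tool's x, y, z in rad, then the gripper command: -1 is fully open, 1 is shut, values between are in proportion. In form: [[[tx, ty, tz], [ax, ay, az], claw], ...]. A call has 1 to 12 rows; each row is the pose to reach, as a shift and turn from the pose measured when the call began, along the tool's axes at that moment; what a row does not reach only later rows make up. A row lasts 1/10 s, in which the tool goes at most 50 mm and 8.59 degrees, less where a joint would pass 70% of its speed; a pose out of reach is approached as far as the arm can. A call with a gripper value outside its range is refused whole. The fingers move at their own pace and stop on an object; the grip force is fixed at half the most. Time passes only in rows, so rows that repeat a pose let the fingers close. It gives the time, the measured TCP pose, the force and the opening at its end, in the units of the state.
- observe(): the state, without advancing time (a new reading comes with each control period).
- snapshot(name): name is "scene" or "top"; returns the picture (420x560x3 uint8, red, green, blue); there is no depth.
- camera_info(name): a dict with "intrinsics" (3x3 intrinsics, pixels), "dist" ([k1, k2, p1, p2, k3] as OpenCV has them; the pictures are not rectified), "R" (3x3) and "t" (3): a world point X has camera coordinates R X + t. Camera axes: x right, y down, z forward; pixel columns grow to the right and rows downward; lengths in m; the calibration is good to about 2 mm. A picture is of the moment at which its call begins. camera_info takes no time and is no camera call.
- close_job(): hands the job in, once; it reports no verdict.
The state is a dict: "clock": time; "joint_positions": joint angles; "dq": joint speeds; "joint_torque": joint torques, N m; "tool_pos": TCP position; "orientation": TCP orientation; "contact_force": force on the tool from outside, world axes, zero at the start; "wrist_torque": the same for the moment, N m; "opening": finger opening in m.
Only numpy, scipy, OpenCV 4.12 (cv2) and the standard library are available. Lean on these libraries where they do the work, as an engineer would, in place of code of your own. Each camera call takes 0.05 s, during which the arm holds its last target. There are 200 camera calls.

## Working session

There is one attempt and no reset: what is moved stays moved. The work goes in short steps, Python scripts to look and compute and a tool call to move; the robot and the scene stay as the last step left them, time stands still between calls to the robot, and variables do not carry over. Pictures are saved under pics/ and viewed, about 8 in all and at most 12, crops included, and the job is handed in when it is done.

Besides the shell and the picture viewer there is one more tool, called after "Emit:" as name(argument=value, ...) on one line, values as JSON. jog_arm: Moves the arm, as the interface text tells. Its arguments: {"type":"object","properties":{"steps":{"type":"array","items":{"type":"array"}}},"required":["steps"]}

```bash
mkdir -p pics; ls
python3 - <<'E'
from bench import *
import cv2,numpy as np
for n in("scene","top"):
    im=snapshot(n)[:,:,::-1]; cv2.imwrite(f"pics/{n}0.png",cv2.resize(im,(800,600),interpolation=cv2.INTER_CUBIC))
    c=camera_info(n); print(n,np.array(c["intrinsics"]).round(1).tolist(),c["dist"],np.array(c["R"]).round(3).tolist(),c["t"])
s=observe(); print(s["tool_pos"],s["orientation"],s["contact_force"],s["clock"],s["opening"])
E
```

```text
pics
scene [[384.6, 0.0, 280.7], [0.0, 384.6, 208.1], [0.0, 0.0, 1.0]] [0.02559647 0.         0.         0.         0.        ] [[-0.612, 0.791, 0.007], [0.452, 0.357, -0.818], [-0.649, -0.497, -0.576]] [ 0.3427178  -0.15825417  1.18175987]
top [[449.6, 0.0, 279.3], [0.0, 449.6, 207.4], [0.0, 0.0, 1.0]] [0.00694679 0.         0.         0.         0.        ] [[0.028, -1.0, -0.004], [-0.995, -0.027, -0.1], [0.1, 0.007, -0.995]] [-0.03181841  0.5803709   0.93686057]
[0.24575664 0.49148308 0.20441758] [[-8.94379200e-01  4.47308300e-01 -1.06362800e-03]
 [ 4.47309519e-01  8.94377660e-01 -1.67223452e-03]
 [ 2.03280739e-04 -1.97138270e-03 -9.99998036e-01]] [ 0.36532073 -0.53807396  0.3891315 ] 0.1 0.09413420558905311
```

View pics/scene0.png

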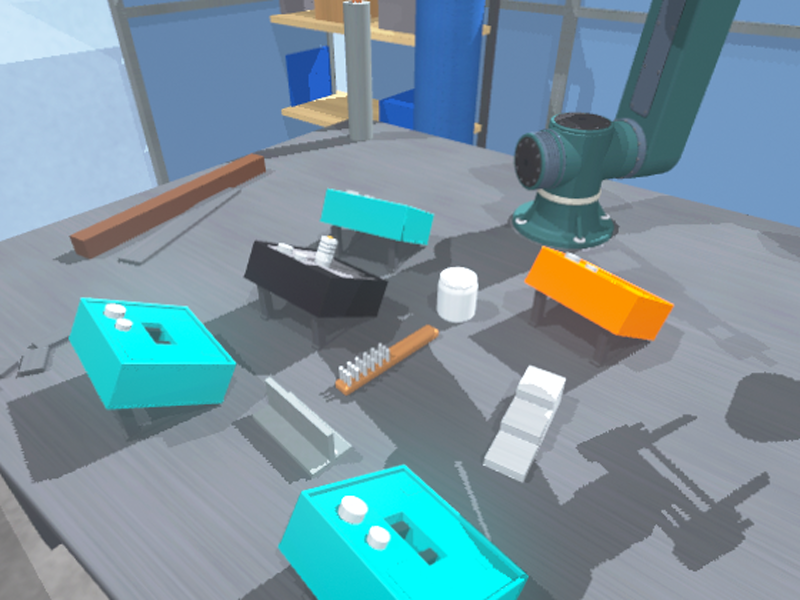

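View pics/top0.png

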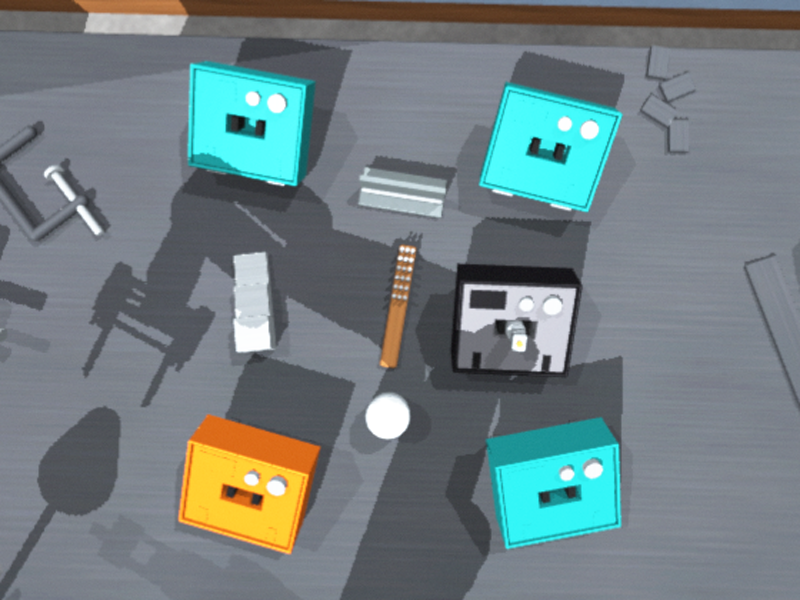

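The scene view shows the black case at about (315,280) with the probe at (325,250). In the top view the case is at (515,320) and the probe tip at (519,342). The step block is at (253,300), with its tallest step nearest the robot. Next I'll look at enlarged crops.

```bash
cat > h.py <<'E'
from bench import *
import cv2,numpy as np
def proj(n,P):
    c=camera_info(n); r,_=cv2.Rodrigues(np.array(c["R"]))
    return cv2.projectPoints(np.array(P,float).reshape(-1,1,3),r,np.array(c["t"],float),np.array(c["intrinsics"]),np.array(c["dist"]))[0].reshape(-1,2)
def ray(n,uv):
    c=camera_info(n); K=np.array(c["intrinsics"]);R=np.array(c["R"]);t=np.array(c["t"])
    p=cv2.undistortPoints(np.array(uv,float).reshape(-1,1,2),K,np.array(c["dist"])).reshape(-1,2)
    return -R.T@t, np.c_[p,np.ones(len(p))]@R
def atz(n,uv,z):
    o,d=ray(n,uv); return o+d*((z-o[2])/d[:,2])[:,None]
def crop(im,u,v,w,h,s): return cv2.resize(im[v:v+h,u:u+w],None,fx=s,fy=s,interpolation=cv2.INTER_CUBIC)
E
python3 - <<'E'
from h import *
t=snapshot("top")[:,:,::-1];s=snapshot("scene")[:,:,::-1]
a=crop(t,310,180,100,85,5);b=crop(t,155,170,50,85,5)
cv2.imwrite("pics/c_top.png",np.hstack([a,b]))
a=crop(s,165,125,110,120,4);b=crop(s,330,250,75,120,4)
cv2.imwrite("pics/c_scene.png",np.hstack([a,b]))
E
```

```text
(no output)
```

View pics/c_top.png

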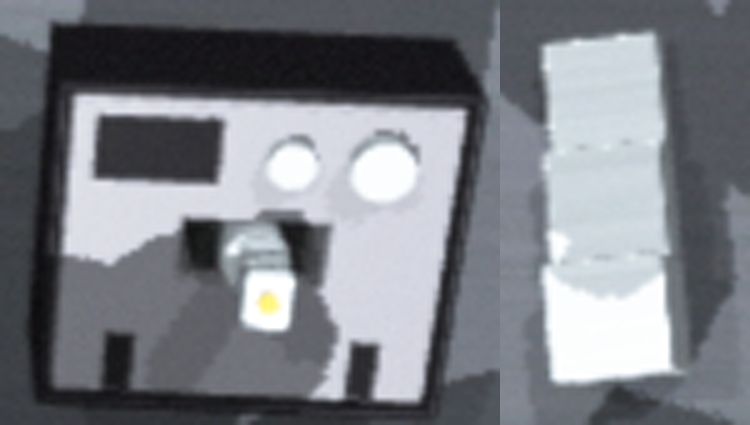

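View pics/c_scene.png

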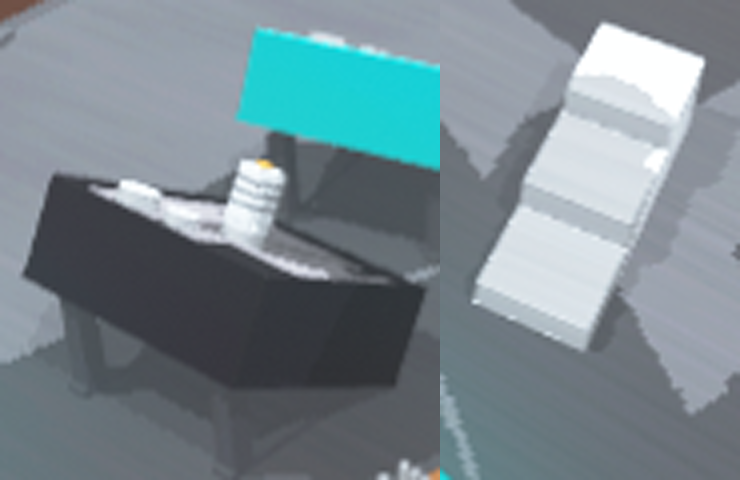

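The top crop shows the tray's inner corners at about (73,93), (467,108), (427,405) and (50,388), with the probe's end dot at (268,302). The tall step's corners are (546,268), (664,262), (672,374) and (552,380). In the scene crop the dot is at (264,164).

Run:
```python
from h import *
from scipy.optimize import least_squares
ct=lambda l:[(310+a/5,180+b/5) for a,b in l]
bt=lambda l:[(155+(a-500)/5,170+b/5) for a,b in l]
bs=lambda l:[(330+(a-440)/4,250+b/4) for a,b in l]
# block fit
loc=np.array([(25,25,0),(25,-25,0),(-25,-25,0),(-25,25,0)])/1e3
T=bt([(552,380),(672,374),(664,262),(546,268)]); S=bs([(705,62),(603,22),(570,90),(668,125)])
print("top z45",atz("top",T,.045).round(4).tolist());print("scene",atz("scene",S,.045).round(4).tolist())
# tip
def tri(p,q):
    f=lambda X:np.r_[proj("top",X)[0]-p,proj("scene",X)[0]-q]
    r=least_squares(f,[.5,0,.15]);return r.x,r.fun
tip,res=tri(ct([(268,302)])[0],(165+264/4,125+164/4));print("tip",tip.round(4),res.round(2))
# case fit: x,y,yaw,offset along slope/level of cutout
def Rc(yaw):
    c,s=np.cos(yaw),np.sin(yaw);Rz=np.array([[c,-s,0],[s,c,0],[0,0,1]])
    a=np.radians(30);return Rz@np.array([[np.cos(a),0,-np.sin(a)],[0,1,0],[np.sin(a),0,np.cos(a)]])
C=np.array(ct([(73,93),(467,108),(427,405),(50,388)]))
L=np.array([(68,78,0),(68,-78,0),(-68,-78,0),(-68,78,0)])/1e3
Q=np.array(ct([(247,268),(294,268),(290,330),(243,328)]));QL=np.array([(11,8,42),(11,-8,42),(-11,-8,42),(-11,8,42)])/1e3
for h in(0,.004):
    def f(p):
        R=Rc(p[2]);o=np.array([p[0],p[1],.09]);c=o+R@[p[3],p[4],0]
        return np.r_[(proj("top",(L+[0,0,h])@R.T+o)-C).ravel(),(proj("top",QL@R.T+c)-Q).ravel(),proj("scene",c+R@[0,0,.042])[0]-[231,166]]
    r=least_squares(f,[.5,-.1,0,0,0]);p=r.x;R=Rc(p[2]);c=np.array([p[0],p[1],.09])+R@[p[3],p[4],0]
    print(h,p.round(4),np.degrees(p[2]).round(2),"cut",c.round(4),"tip",(c+R@[0,0,.042]).round(4));print(r.fun.round(1).tolist());print(R.round(4).tolist())
```

```text
top z45 [[0.4917, 0.2203, 0.045], [0.4956, 0.1702, 0.045], [0.5425, 0.1758, 0.045], [0.5386, 0.2254, 0.045]]
scene [[0.4943, 0.223, 0.045], [0.4988, 0.1727, 0.045], [0.5502, 0.182, 0.045], [0.5427, 0.2269, 0.045]]
tip [ 0.5122 -0.1797  0.1267] [-0.01  0.01 -0.01 -0.  ]
0 [ 0.5327 -0.1804 -0.0068  0.002   0.0006] -0.39 cut [ 0.5344 -0.1798  0.091 ] tip [ 0.5134 -0.1796  0.1274]
[-0.6, -0.5, 1.2, -0.8, -0.2, 0.3, -0.5, 1.1, 0.6, 0.9, -0.4, 1.2, -0.8, -1.0, 0.3, -0.9, -0.4, -0.1]
[[0.866, 0.0068, -0.5], [-0.0059, 1.0, 0.0034], [0.5, 0.0, 0.866]]
0.004 [ 5.344e-01 -1.798e-01 -6.700e-03  0.000e+00 -2.000e-04] -0.38 cut [ 0.5344 -0.18    0.09  ] tip [ 0.5134 -0.1799  0.1264]
[-0.7, -0.6, 1.4, -0.9, -0.0, 0.5, -0.7, 1.2, 0.6, 0.9, -0.3, 1.2, -0.8, -1.1, 0.3, -0.9, -0.4, 0.3]
[[0.866, 0.0067, -0.5], [-0.0058, 1.0, 0.0033], [0.5, 0.0, 0.866]]
```

```bash
cat >> h.py <<'E'
from scipy.spatial.transform import Rotation as Ro
def Rc(yawdeg):
    return (Ro.from_euler('z',yawdeg,degrees=True)*Ro.from_euler('y',-30,degrees=True)).as_matrix()
CUT=np.array([.5344,-.180,.0903]); RC=Rc(-.5)
RT=np.c_[-RC[:,0],RC[:,1],-RC[:,2]]   # tool orientation at grasp
def rel(p,R):
    s=observe();R0=np.array(s["orientation"]);p0=np.array(s["tool_pos"])
    print("clk",s["clock"],"p",p0.round(4),"open",round(s["opening"],4),"F",np.array(s["contact_force"]).round(2),"F.n",(RC[:,2]@s["contact_force"]).round(2))
    print("shift",(R0.T@(p-p0)*1e3).round(1).tolist(),"turn",Ro.from_matrix(R0.T@R).as_rotvec().round(4).tolist())
E
python3 -c "
from h import *
rel(CUT+RC[:,2]*.11,RT)"
```

```text
clk 0.2 p [0.2459 0.4916 0.2048] open 0.0941 F [ 0.38 -0.21 -0.53] F.n -0.65
shift [-509.1, -495.7, 19.8] turn [-0.1204, -0.5149, -0.4442]
```

Emit:
jog_arm(steps=[[[-509,-496,20],[-0.12,-0.515,-0.444],-1],[[-509,-496,20],[-0.12,-0.515,-0.444],-1],[[-509,-496,20],[-0.12,-0.515,-0.444],-1],[[-509,-496,20],[-0.12,-0.515,-0.444],-1],[[-509,-496,20],[-0.12,-0.515,-0.444],-1],[[-509,-496,20],[-0.12,-0.515,-0.444],-1],[[-509,-496,20],[-0.12,-0.515,-0.444],-1],[[-509,-496,20],[-0.12,-0.515,-0.444],-1],[[-509,-496,20],[-0.12,-0.515,-0.444],-1],[[-509,-496,20],[-0.12,-0.515,-0.444],-1],[[-509,-496,20],[-0.12,-0.515,-0.444],-1],[[-509,-496,20],[-0.12,-0.515,-0.444],-1]])

```text
clock: 1.4
tool_pos: [0.4383, -0.0639, 0.1893]
orientation: [[-0.865, 0.011, 0.502], [0.009, 1.0, -0.006], [-0.502, -0.001, -0.865]]
contact_force: [0.7, 0.8, -0.8]
opening: 0.0943
```

```bash
python3 -c "
from h import *
rel(CUT+RC[:,2]*.08,RT)"
```

```text
clk 1.4 p [ 0.4383 -0.0639  0.1893] open 0.0943 F [ 0.75  0.84 -0.81] F.n -1.07
shift [-34.5, -115.1, 54.6] turn [-0.0016, 0.0027, -0.0012]
```

Emit:
jog_arm(steps=[[[-15,-50,10],[0,0,0],-1],[[-30,-95,25],[0,0,0],-1],[[-34.5,-115,40],[0,0,0],-1],[[-34.5,-115,45],[0,0,0],-1],[[-34.5,-115,45],[0,0,0],-1],[[-34.5,-115,45],[0,0,0],-1]])

```text
clock: 2.0
tool_pos: [0.4893, -0.1782, 0.1678]
orientation: [[-0.865, 0.009, 0.502], [0.008, 1.0, -0.005], [-0.502, -0.0, -0.865]]
contact_force: [0.0, -0.2, 0.4]
opening: 0.0941
```

Run:
```python
from h import *
t=snapshot("top")[:,:,::-1];s=snapshot("scene")[:,:,::-1]
cv2.imwrite("pics/near.png",np.hstack([crop(t,320,180,80,90,5),crop(s,180,110,80,90,5)]))
rel(CUT+RC[:,2]*.013,RT)
p=np.array(observe()["tool_pos"])
for n in("top","scene"): print(n,proj(n,[p,CUT+RC[:,2]*.042]).round(1).tolist())
```

```text
clk 2.1 p [ 0.4896 -0.1781  0.1687] open 0.094 F [ 0.98  0.44 -0.11] F.n -0.58
shift [0.7, -1.4, 77.3] turn [-0.0014, 0.004, 0.001]
top [[366.8, 252.2], [363.7, 239.8]]
scene [[237.3, 145.7], [230.6, 166.2]]
```

View pics/near.png

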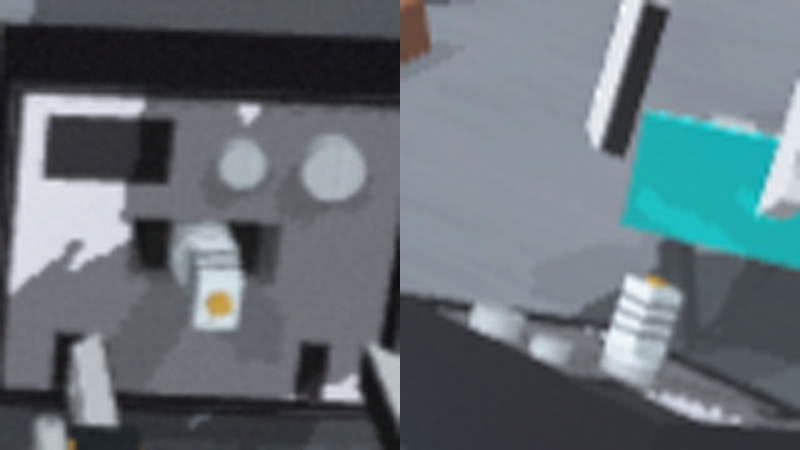

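The fingers straddle the probe. Their tips in the scene view, at (605,150) and (775,215), have a midpoint that matches the projected TCP to within 1 px. I'll descend, close and read the force.

Emit:
jog_arm(steps=[[[0.7,-1.4,25],[0,0.004,0],-1],[[0.7,-1.4,50],[0,0.004,0],-1],[[0.7,-1.4,65],[0,0.004,0],-1],[[0.7,-1.4,74],[0,0.004,0],-1],[[0.7,-1.4,77],[0,0.004,0],-1],[[0.7,-1.4,77],[0,0.004,0],-1],[[0.7,-1.4,77],[0,0.004,0],-1]])

```text
clock: 2.8
tool_pos: [0.5281, -0.1801, 0.1031]
orientation: [[-0.865, 0.008, 0.501], [0.006, 1.0, -0.007], [-0.501, -0.003, -0.865]]
contact_force: [0.4, 0.0, 0.3]
opening: 0.0937
```

```bash
python3 -c "
from h import *
rel(CUT+RC[:,2]*.013,RT)"
```

```text
clk 2.8 p [ 0.5281 -0.1801  0.1031] open 0.0937 F [0.44 0.01 0.3 ] F.n 0.04
shift [1.0, 0.2, 1.2] turn [-0.0022, 0.0017, 0.0018]
```

Emit:
jog_arm(steps=[[[1,0,0.5],[0,0,0],0.3],[[1,0,0.5],[0,0,0],0.5],[[1,0,0.5],[0,0,0],0.6],[[1,0,0.5],[0,0,0],0.65],[[1,0,0.5],[0,0,0],0.7],[[1,0,0.5],[0,0,0],1],[[1,0,0.5],[0,0,0],1],[[1,0,0.5],[0,0,0],1],[[1,0,0.5],[0,0,0],1]])

```text
clock: 3.7
tool_pos: [0.5275, -0.1801, 0.1021]
orientation: [[-0.865, 0.008, 0.501], [0.006, 1.0, -0.006], [-0.501, -0.003, -0.865]]
contact_force: [-0.2, 1.3, 0.0]
opening: 0.0256
```

```bash
python3 -c "
from h import *
rel(CUT+RC[:,2]*.013,RT); print(observe()['wrist_torque'])"
```

```text
clk 3.7 p [ 0.5275 -0.1801  0.1021] open 0.0256 F [-0.18  1.3   0.05] F.n 0.14
shift [-0.1, 0.1, 0.7] turn [-0.0021, 0.0015, 0.0018]
[0.07187946 0.27111587 0.05769789]
```

Emit:
jog_arm(steps=[[[0,0,0],[0,0,0],1],[[0,0,0],[0,0,0],1],[[0,0,0],[0,0,0],1],[[0,0,0],[0,0,0],1]])

```text
clock: 4.1
tool_pos: [0.5275, -0.1804, 0.1021]
orientation: [[-0.865, 0.009, 0.501], [0.006, 1.0, -0.007], [-0.501, -0.003, -0.865]]
contact_force: [-0.5, -2.1, -0.6]
opening: 0.0156
```

Opening is 15.6 mm, so the fingers are on the 16 mm grip. Next I'll twist and draw slowly.

Emit:
jog_arm(steps=[[[0,0,0],[0,0,0.14],1],[[0,0,-0.5],[0,0,0.28],1],[[0,0,-1],[0,0,0.42],1],[[0,0,-1.5],[0,0,0.56],1],[[0,0,-2],[0,0,0.7],1],[[0,0,-2.3],[0,0,0.84],1],[[0,0,-2.3],[0,0,0.7],1],[[0,0,-2.8],[0,0,0.56],1],[[0,0,-3.3],[0,0,0.42],1],[[0,0,-3.8],[0,0,0.28],1],[[0,0,-4.3],[0,0,0.14],1],[[0,0,-4.6],[0,0,0],1]])

```text
clock: 5.3
tool_pos: [0.5247, -0.1802, 0.1046]
orientation: [[-0.866, 0.004, 0.5], [0.001, 1.0, -0.006], [-0.5, -0.005, -0.866]]
contact_force: [3.1, -2.2, -4.3]
opening: 0.0159
```

Run:
```python
from h import *
rel(CUT+RC[:,2]*.013,RT)
p=np.array(observe()["tool_pos"]);print("along n",((p-CUT)@RC*1e3).round(1), np.array(observe()['wrist_torque']).round(2))
t=snapshot("top")[:,:,::-1];s=snapshot("scene")[:,:,::-1]
cv2.imwrite("pics/pull1.png",np.hstack([crop(t,310,170,80,90,5),crop(s,165,115,80,90,5)]))
```

```text
clk 5.3 p [ 0.5247 -0.1802  0.1046] open 0.0159 F [ 3.11 -2.15 -4.31] F.n -5.3
shift [-1.2, 0.3, 4.3] turn [-0.0021, -0.0, 0.0063]
along n [-1.2 -0.3 17.3] [-0.22  0.15 -0.31]
```

View pics/pull1.png

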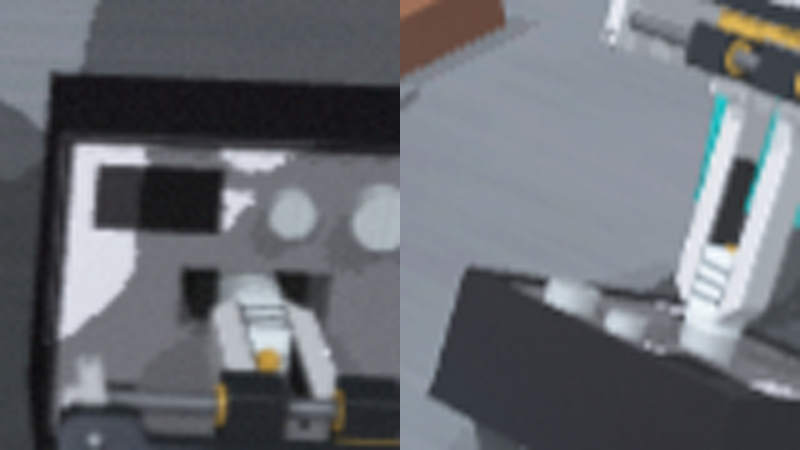

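The tray face still sits within the rim and the probe has come out about 4 mm, at a pull of about 5 N including its weight. I'll continue the same way.

Emit:
jog_arm(steps=[[[-0.3,0,-1],[0,0,0.14],1],[[-0.6,0,-1.5],[0,0,0.28],1],[[-0.6,0,-2],[0,0,0.42],1],[[-0.6,0,-2.5],[0,0,0.56],1],[[-0.6,0,-3],[0,0,0.7],1],[[-0.6,0,-3.3],[0,0,0.84],1],[[-0.6,0,-3.3],[0,0,0.7],1],[[-0.6,0,-3.8],[0,0,0.56],1],[[-0.6,0,-4.3],[0,0,0.42],1],[[-0.6,0,-4.8],[0,0,0.28],1],[[-0.6,0,-5.3],[0,0,0.14],1],[[-0.6,0,-5.8],[0,0,0],1]])

```text
clock: 6.6
tool_pos: [0.5219, -0.18, 0.1089]
orientation: [[-0.867, 0.007, 0.499], [0.005, 1.0, -0.006], [-0.499, -0.003, -0.867]]
contact_force: [3.2, -1.3, -6.4]
opening: 0.0156
```

Emit:
jog_arm(steps=[[[-0.3,0,-1],[0,0,-0.14],1],[[-0.6,0,-1.5],[0,0,-0.28],1],[[-0.6,0,-2],[0,0,-0.42],1],[[-0.6,0,-2.5],[0,0,-0.56],1],[[-0.6,0,-3],[0,0,-0.7],1],[[-0.6,0,-3.3],[0,0,-0.84],1],[[-0.6,0,-3.3],[0,0,-0.7],1],[[-0.6,0,-3.8],[0,0,-0.56],1],[[-0.6,0,-4.3],[0,0,-0.42],1],[[-0.6,0,-4.8],[0,0,-0.28],1],[[-0.6,0,-5.3],[0,0,-0.14],1],[[-0.6,0,-5.8],[0,0,0],1]])

```text
clock: 7.8
tool_pos: [0.5192, -0.1826, 0.1152]
orientation: [[-0.866, 0.018, 0.5], [0.015, 1.0, -0.01], [-0.5, -0.001, -0.866]]
contact_force: [-1.0, -1.5, 1.5]
opening: 0.0162
```

Run:
```python
from h import *
rel(CUT+RC[:,2]*.013,RT)
p=np.array(observe()["tool_pos"]);print("along n",((p-CUT)@RC*1e3).round(1), np.array(observe()['wrist_torque']).round(2))
```

```text
clk 7.8 p [ 0.5192 -0.1826  0.1152] open 0.0162 F [-1.02 -1.54  1.49] F.n 1.8
shift [-0.7, 2.8, 16.2] turn [-0.0055, -0.0004, -0.0075]
along n [-0.7 -2.7 29.2] [-0.53  0.46 -0.2 ]
```

Emit:
jog_arm(steps=[[[0,0.5,0],[0,0,0],1],[[0,1,0],[0,0,0],1]])

```text
clock: 8.0
tool_pos: [0.5192, -0.1814, 0.1156]
orientation: [[-0.866, 0.017, 0.5], [0.014, 1.0, -0.01], [-0.5, -0.001, -0.866]]
contact_force: [-0.7, 0.4, 1.5]
opening: 0.0157
```

Run:
```python
from h import *
rel(CUT+RC[:,2]*.013,RT)
p=np.array(observe()["tool_pos"]);print("along n",((p-CUT)@RC*1e3).round(1), np.array(observe()['wrist_torque']).round(2))
t=snapshot("top")[:,:,::-1];s=snapshot("scene")[:,:,::-1]
cv2.imwrite("pics/pull2.png",np.hstack([crop(t,310,170,80,90,5),crop(s,165,115,80,90,5)]))
```

```text
clk 8.0 p [ 0.5192 -0.1814  0.1156] open 0.0157 F [-0.71  0.44  1.48] F.n 1.64
shift [-0.5, 1.6, 16.5] turn [-0.0053, -0.0003, -0.0064]
along n [-0.5 -1.6 29.5] [-0.04  0.44  0.03]
```

View pics/pull2.png

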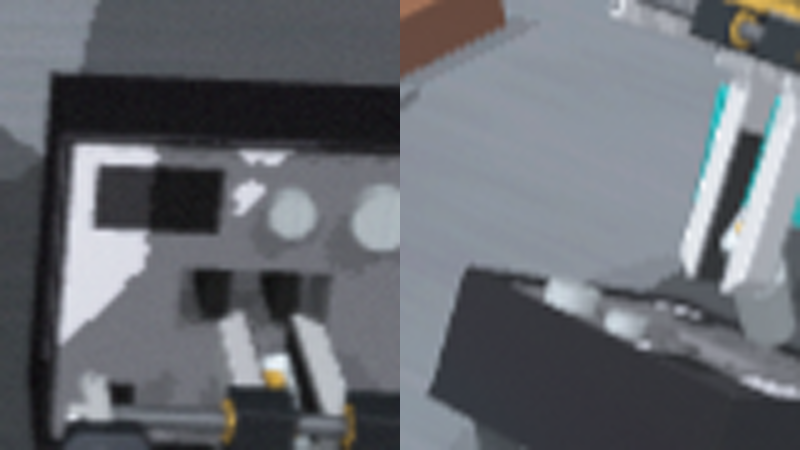

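The probe looks tilted between the fingers, at scene crop (742,228) to (770,330). I need a sharper look.

Run:
```python
from h import *
t=snapshot("top")[:,:,::-1];s=snapshot("scene")[:,:,::-1]
cv2.imwrite("pics/pull3.png",np.hstack([crop(t,335,215,50,60,8),crop(s,215,130,50,60,8)]))
p=np.array(observe()["tool_pos"]);R=np.array(observe()["orientation"])
# projections in crop coordinates: TCP, grasp, cutout mouth, expected tip and foot
P=[p,p-R[:,2]*.019,CUT,p-R[:,2]*.029,p+R[:,2]*.053,CUT+RC[:,0]*.02,CUT-RC[:,0]*.02]
print(((proj("top",P)-[335,215])*8).round().tolist());print(((proj("scene",P)-[215,130])*8+[400,0]).round().tolist())
```

```text
[[227.0, 175.0], [238.0, 212.0], [204.0, 118.0], [244.0, 233.0], [197.0, 78.0], [212.0, 46.0], [196.0, 189.0]]
[[509.0, 331.0], [529.0, 267.0], [481.0, 431.0], [539.0, 233.0], [454.0, 507.0], [434.0, 425.0], [527.0, 436.0]]
```

View pics/pull3.png

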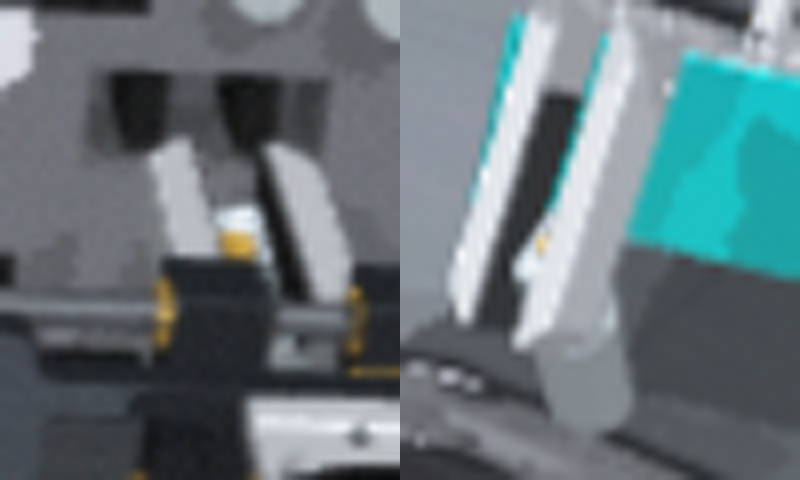

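The cutout is empty. The probe is out and still held (opening 15.7 mm), but it has swung about the jaw axis with its foot toward the robot. I'll lift it straight up gently.

Emit:
jog_arm(steps=[[[-2,0,-4],[0,0,0],1],[[-5,0,-9],[0,0,0],1],[[-9,0,-15],[0,0,0],1],[[-13,0,-23],[0,0,0],1],[[-18,0,-31],[0,0,0],1],[[-23,0,-40],[0,0,0],1],[[-29,0,-50],[0,0,0],1],[[-35,0,-60],[0,0,0],1],[[-40,0,-69],[0,0,0],1],[[-45,0,-78],[0,0,0],1],[[-50,0,-87],[0,0,0],1],[[-50,0,-87],[0,0,0],1]])

```text
clock: 9.4
tool_pos: [0.5201, -0.1816, 0.2184]
orientation: [[-0.864, 0.017, 0.503], [0.013, 1.0, -0.011], [-0.503, -0.004, -0.864]]
contact_force: [-0.6, -0.5, -1.9]
opening: 0.0156
```

Run:
```python
from h import *
rel(CUT,RT)
t=snapshot("top")[:,:,::-1];s=snapshot("scene")[:,:,::-1]
p=np.array(observe()["tool_pos"]);R=np.array(observe()["orientation"])
P=[p,p-R[:,2]*.019]
a=proj("top",P);b=proj("scene",P);print(a,b)
o1=(a[1]-[30,37]).astype(int);o2=(b[1]-[25,37]).astype(int);print(o1,o2)
cv2.imwrite("pics/lift.png",np.hstack([crop(t,o1[0],o1[1],60,75,8),crop(s,o2[0],o2[1],40,75,8)]))
```

```text
clk 9.4 p [ 0.5201 -0.1816  0.2184] open 0.0156 F [-0.59 -0.55 -1.9 ] F.n -1.36
shift [52.0, 2.3, 117.9] turn [-0.0071, 0.0031, -0.0051]
[[373.86813506 234.9178591 ]
 [375.73160369 240.18341177]] [[225.31314712 129.70641065]
 [227.96795211 120.92150047]]
[345 203] [202  83]
```

View pics/lift.png

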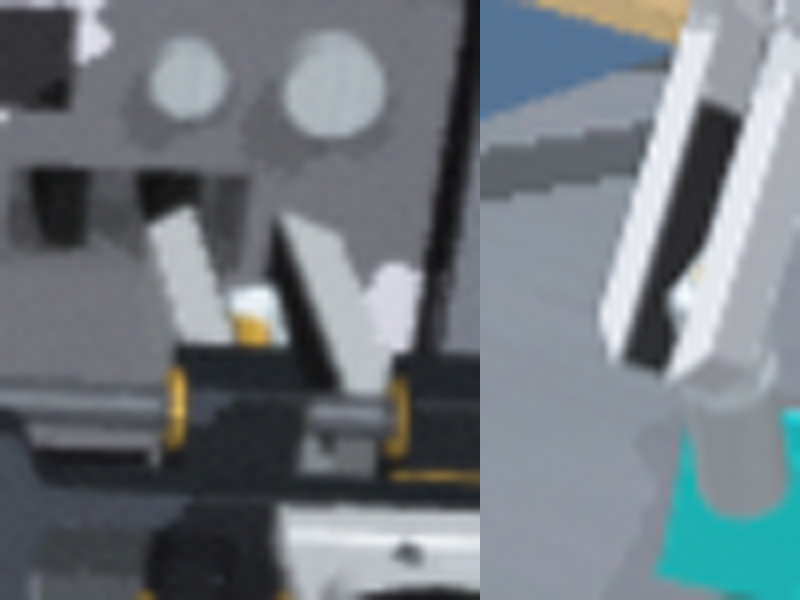

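```bash
cat > fit.py <<'E'
from h import *
from scipy.optimize import least_squares
def fit(obs,x0=(0,-.03,.3)):
    s=observe();p=np.array(s["tool_pos"]);R=np.array(s["orientation"])
    def pts(q):
        a,b,f=q; tip=np.array([a,0,b]); d=np.array([np.sin(f),0,np.cos(f)]) # tip->foot
        return {k:p+R@(tip+d*l) for k,l in(("tip",0),("sh",.032),("foot",.082))}
    f=lambda q:np.concatenate([proj(c,pts(q)[k])[0]-uv for c,k,uv in obs])
    r=least_squares(f,x0);print("tip x,z mm",(r.x[:2]*1e3).round(1),"phi",np.degrees(r.x[2]).round(1),"res",r.fun.round(1))
    P=pts(r.x);return r.x,P,(P["tip"]-P["foot"])/.082
E
python3 - <<'E'
from fit import *
sc=lambda x,y:(202+(x-480)/8,83+y/8)
obs=[("top","tip",(345+252/8,203+328/8)),("scene","tip",sc(700,272)),("scene","sh",sc(733,385)),("scene","foot",sc(744,495))]
for x0 in((0,-.03,.4),(0,-.03,-.4)):
    q,P,ax=fit(obs,x0);print(ax.round(3),P["foot"].round(4))
E
```

```text
tip x,z mm [  0.3 -29.6] phi 41.7 res [ 0.3 -0.6  0.1 -1.  -0.9 -2.   2.3  3.3]
[ 0.203 -0.002  0.979] [ 0.4875 -0.1806  0.161 ]
tip x,z mm [  0.3 -29.6] phi 41.7 res [ 0.3 -0.6  0.1 -1.  -0.9 -2.   2.3  3.3]
[ 0.203 -0.002  0.979] [ 0.4875 -0.1806  0.161 ]
```

The lifted probe hangs about 10–12° off vertical, and the weight reading of 1.9 N fits its mass. I'll carry it to 80 mm above the step, turned so the scene camera sees its tilt side-on.

Run:
```python
from h import *
def tgt(head,tilt):
    h=np.radians(head);t=np.radians(tilt)
    z=np.array([np.sin(t)*np.cos(h),np.sin(t)*np.sin(h),-np.cos(t)]);y=np.array([-np.sin(h),np.cos(h),0]);return np.c_[np.cross(y,z),y,z]
R=tgt(70,41.7);foot=np.array([.0548,0,.0316])
p=np.array([.519,.1995,.125])-R@foot;print(p);rel(p,R)
```

```text
[0.52580432 0.21819471 0.18504839]
clk 9.5 p [ 0.5192 -0.181   0.2159] open 0.0159 F [-0.41 -0.06 -2.51] F.n -1.97
shift [15.1, 399.3, 26.1] turn [-0.7274, -0.1786, -1.0045]
```

Emit:
jog_arm(steps=[[[0,10,0],[-0.018,-0.005,-0.025],1],[[1,30,1],[-0.054,-0.013,-0.075],1],[[2,50,2],[-0.091,-0.022,-0.125],1],[[3,75,4],[-0.136,-0.034,-0.188],1],[[4,100,6],[-0.182,-0.045,-0.251],1],[[5,130,8],[-0.237,-0.058,-0.327],1],[[6,160,10],[-0.291,-0.072,-0.402],1],[[7,190,12],[-0.346,-0.085,-0.478],1],[[8,220,14],[-0.4,-0.098,-0.553],1],[[9,245,16],[-0.446,-0.11,-0.616],1],[[10,265,17],[-0.482,-0.119,-0.666],1],[[10,275,18],[-0.5,-0.123,-0.691],1]])

```text
clock: 10.7
tool_pos: [0.5248, 0.1414, 0.215]
orientation: [[-0.598, -0.697, 0.396], [-0.558, 0.716, 0.419], [-0.575, 0.029, -0.817]]
contact_force: [-0.4, -0.6, -1.4]
opening: 0.0151
```

```bash
cat >> h.py <<'E'
def tgt(head,tilt):
    h=np.radians(head);t=np.radians(tilt)
    z=np.array([np.sin(t)*np.cos(h),np.sin(t)*np.sin(h),-np.cos(t)]);y=np.array([-np.sin(h),np.cos(h),0]);return np.c_[np.cross(y,z),y,z]
E
python3 -c "
from h import *
rel(np.array([.5258,.2182,.185]),tgt(70,41.7))"
```

```text
clk 10.7 p [0.5248 0.1414 0.215 ] open 0.0151 F [-0.36 -0.57 -1.4 ] F.n -1.04
shift [-26.2, 53.4, 57.1] turn [-0.2567, -0.1059, -0.3703]
```

Emit:
jog_arm(steps=[[[-2,4,3],[-0.02,-0.01,-0.03],1],[[-6,11,7],[-0.052,-0.021,-0.074],1],[[-10,20,14],[-0.1,-0.042,-0.148],1],[[-15,30,24],[-0.15,-0.063,-0.222],1],[[-20,40,34],[-0.2,-0.085,-0.296],1],[[-24,48,42],[-0.24,-0.1,-0.34],1],[[-26,53,47],[-0.257,-0.106,-0.37],1],[[-26,53,47],[-0.257,-0.106,-0.37],1],[[-26,53,47],[-0.257,-0.106,-0.37],1]])

```text
clock: 11.6
tool_pos: [0.4927, 0.3229, 0.2509]
orientation: [[-0.356, -0.899, 0.255], [-0.713, 0.438, 0.548], [-0.604, 0.014, -0.797]]
contact_force: [0.3, 0.3, -1.4]
opening: 0.015
```

Run:
```python
from h import *
rel(np.array([.5258,.2182,.185]),tgt(70,41.7))
t=snapshot("top")[:,:,::-1];s=snapshot("scene")[:,:,::-1]
p=np.array(observe()["tool_pos"]);R=np.array(observe()["orientation"])
P=[p-R[:,2]*.019]
a=proj("top",P)[0];b=proj("scene",P)[0];print(a,b)
o1=(a-[35,37]).astype(int);o2=(b-[30,30]).astype(int);print(o1,o2)
cv2.imwrite("pics/over.png",np.hstack([crop(t,o1[0],o1[1],45,75,8),crop(s,o2[0],o2[1],55,75,8)]))
```

```text
clk 11.6 p [0.4927 0.3229 0.2509] open 0.015 F [ 0.27  0.29 -1.45] F.n -1.39
shift [102.7, -76.5, 3.5] turn [-0.0555, -0.0779, -0.0891]
[ 71.89817148 244.75038474] [485.52071667 176.66795433]
[ 36 207] [455 146]
```

View pics/over.png

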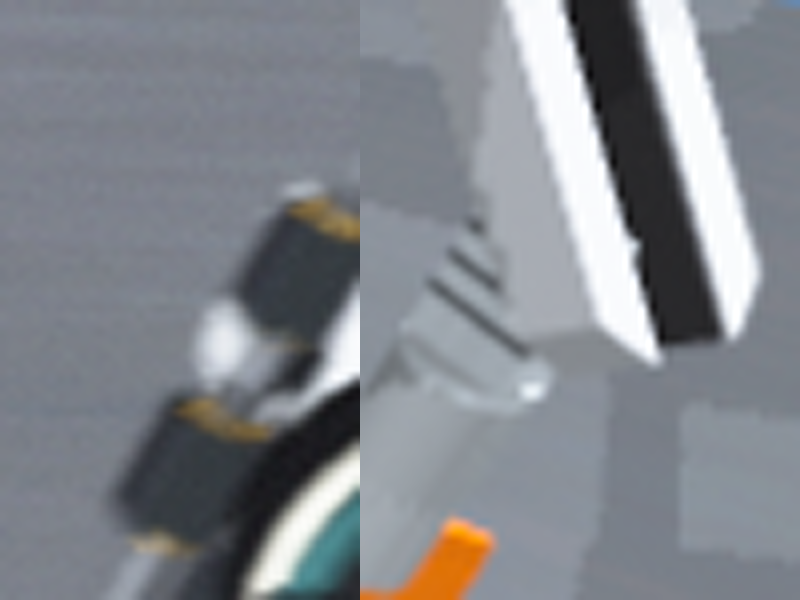

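The arm strayed from its target, so I'm checking the joints before anything else.

Run:
```python
from h import *
s=observe();print(np.round(s["joint_positions"],1),np.round(s["dq"],1),s["opening"])
rel(np.array([.5258,.2182,.185]),tgt(70,41.7))
```

```text
[  10.3  -11.1   96.7   31.1   73.3 -147. ] [-1.3  0.2  0.9 -2.3 -0.4 -0.1] 0.015336807060374127
clk 11.7 p [0.4927 0.3234 0.2526] open 0.0153 F [ 1.04 -0.33 -1.67] F.n -1.97
shift [104.2, -76.5, 4.5] turn [-0.0567, -0.0761, -0.0872]
```

Emit:
jog_arm(steps=[[[0,0,0],[0,0,0],1]])

```text
clock: 11.8
tool_pos: [0.4927, 0.3231, 0.2527]
orientation: [[-0.354, -0.899, 0.257], [-0.713, 0.437, 0.549], [-0.606, 0.011, -0.796]]
contact_force: [-0.7, -0.5, -2.2]
opening: 0.0151
```

Run:
```python
from h import *
s=observe();print(np.round(s["joint_positions"],1),np.round(s["dq"],1),s["opening"])
rel(np.array([.5258,.2182,.185]),tgt(70,41.7))
```

```text
[  10.3  -11.1   96.7   31.    73.3 -147. ] [ 0.4 -0.6 -0.5  0.7  0.1  0. ] 0.015055248971137249
clk 11.8 p [0.4927 0.3231 0.2527] open 0.0151 F [-0.67 -0.48 -2.21] F.n -1.58
shift [104.0, -76.4, 4.8] turn [-0.0574, -0.0765, -0.0868]
```

Joint 6 is at its limit, so heading 70° isn't possible. I'll use heading −40°, which is also nearly side-on to the scene camera.

```bash
python3 -c "
from h import *
rel(np.array([.50,.20,.26]),tgt(12,40))
rel(np.array([.50,.20,.26]),tgt(-40,40))"
```

```text
clk 11.8 p [0.4927 0.3231 0.2527] open 0.0151 F [-0.67 -0.48 -2.21] F.n -1.58
shift [80.7, -60.3, -71.5] turn [0.5755, -0.0491, 0.7036]
clk 11.8 p [0.4927 0.3231 0.2527] open 0.0151 F [-0.67 -0.48 -2.21] F.n -1.58
shift [80.7, -60.3, -71.5] turn [1.1404, -0.0435, 1.414]
```

Emit:
jog_arm(steps=[[[4,-3,-4],[0.03,-0.002,0.035],1],[[12,-9,-11],[0.085,-0.007,0.105],1],[[20,-15,-18],[0.145,-0.012,0.175],1],[[28,-21,-25],[0.2,-0.017,0.245],1],[[36,-27,-32],[0.26,-0.022,0.315],1],[[44,-33,-39],[0.315,-0.027,0.385],1],[[52,-39,-46],[0.37,-0.032,0.455],1],[[60,-45,-53],[0.43,-0.037,0.525],1],[[68,-51,-60],[0.485,-0.041,0.595],1],[[76,-57,-67],[0.545,-0.046,0.665],1],[[81,-60,-71],[0.575,-0.049,0.704],1],[[81,-60,-71],[0.575,-0.049,0.704],1]])

```text
clock: 13.0
tool_pos: [0.4992, 0.2, 0.259]
orientation: [[-0.75, -0.208, 0.628], [-0.159, 0.978, 0.134], [-0.642, 0.001, -0.767]]
contact_force: [-0.4, -0.9, -1.4]
opening: 0.0147
```

```bash
python3 -c "
from h import *
rel(np.array([.50,.20,.26]),tgt(-40,40));print(np.round(observe()['joint_positions'],1))"
```

```text
clk 13.0 p [0.4992 0.2    0.259 ] open 0.0147 F [-0.36 -0.86 -1.41] F.n -1.05
shift [-1.2, -0.2, -0.2] turn [0.5834, -0.0013, 0.6951]
[ 18.5 -25.9 107.7  -4.9  58.5 -82.4]
```

Emit:
jog_arm(steps=[[[-1,0,0],[0.03,0,0.035],1],[[-1,0,0],[0.09,0,0.105],1],[[-1,0,0],[0.15,0,0.175],1],[[-1,0,0],[0.205,0,0.245],1],[[-1,0,0],[0.265,0,0.315],1],[[-1,0,0],[0.325,0,0.385],1],[[-1,0,0],[0.38,0,0.455],1],[[-1,0,0],[0.44,0,0.525],1],[[-1,0,0],[0.5,0,0.595],1],[[-1,0,0],[0.555,0,0.66],1],[[-1,0,0],[0.583,0,0.695],1],[[-1,0,0],[0.583,0,0.695],1]])

```text
clock: 14.2
tool_pos: [0.5005, 0.2009, 0.2585]
orientation: [[-0.59, 0.642, 0.49], [0.492, 0.767, -0.412], [-0.64, -0.002, -0.768]]
contact_force: [-0.0, 0.2, -2.0]
opening: 0.015
```

Run:
```python
from h import *
rel(np.array([.50,.20,.26]),tgt(-40,40));print(np.round(observe()['joint_positions'],1))
t=snapshot("top")[:,:,::-1];s=snapshot("scene")[:,:,::-1]
p=np.array(observe()["tool_pos"]);R=np.array(observe()["orientation"])
P=[p,p-R[:,2]*.019,p-R[:,2]*.019+R[:,0]*.03]
a=proj("top",P);b=proj("scene",P);print(a.round(),b.round())
o1=(a[1]-[25,37]).astype(int);o2=(b[1]-[30,30]).astype(int);print(o1,o2)
np.savez("v.npz",s=s,t=t,o1=o1,o2=o2,p=p,R=R)
cv2.imwrite("pics/over2.png",np.hstack([crop(t,o1[0],o1[1],40,90,6.5),crop(s,o2[0],o2[1],80,90,6.5)]))
```

```text
clk 14.2 p [0.5005 0.2009 0.2585] open 0.015 F [-0.01  0.18 -2.02] F.n -1.74
shift [-1.1, -1.0, -1.0] turn [-0.0004, -0.0036, 0.0022]
[ 39.6  -4.   90.8 -39.1  85.9 -10.2]
[[144. 239.]
 [136. 245.]
 [130. 256.]] [[406. 162.]
 [415. 153.]
 [425. 162.]]
[111 207] [384 122]
```

View pics/over2.png

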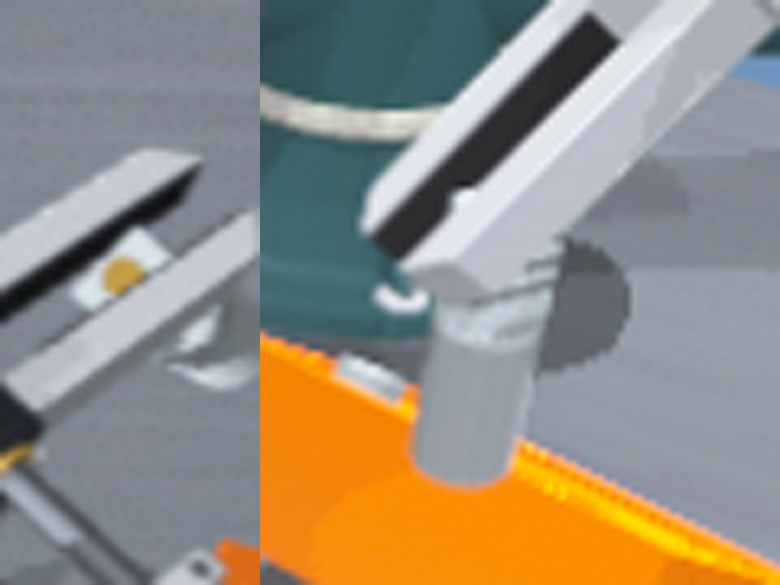

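The view is clear: in the top crop the tip dot is at (123,275). In the scene crop the foot centre is about (463,460) and the shoulder centre about (490,320).

Run:
```python
from fit import *
sc=lambda x,y:(384+(x-260)/6.5,122+y/6.5)
obs=[("top","tip",(111+123/6.5,207+275/6.5)),("scene","sh",sc(490,320)),("scene","foot",sc(463,460))]
q,P,ax=fit(obs,(0,-.03,.7));print(ax.round(3),{k:v.round(4) for k,v in P.items()})
# free 3D fit
f=lambda v:np.concatenate([proj(c,v[:3]+{"tip":.082,"sh":.05,"foot":0}[k]*v[3:]/np.linalg.norm(v[3:]))[0]-uv for c,k,uv in obs]+[[np.linalg.norm(v[3:])-1]])
r=least_squares(f,[*P["foot"],0,0,1.]);d=r.x[3:]/np.linalg.norm(r.x[3:]);print("free",r.x[:3].round(4),d.round(3),r.fun.round(1))
p=np.array(observe()["tool_pos"]);R=np.array(observe()["orientation"])
print("tool frame foot",(R.T@(r.x[:3]-p)*1e3).round(1),"tip",(R.T@(r.x[:3]+.082*d-p)*1e3).round(1))
```

```text
tip x,z mm [  8.2 -27.3] phi 45.8 res [ 1.   0.9 -0.3 -2.1  0.3  1.8]
[ 0.08  -0.065  0.995] {'tip': array([0.4818, 0.2155, 0.2748]), 'sh': array([0.4792, 0.2176, 0.243 ]), 'foot': array([0.4752, 0.2208, 0.1933])}
free [0.4635 0.2163 0.1892] [0.24  0.034 0.97 ] [ 0.1 -0.   0.2 -0.  -0.1  0.   0. ]
tool frame foot [ 74.3 -11.   29.1] tip [ 13.1   3.7 -23.5]
```

Run:
```python
from fit import *
sc=lambda x,y:(384+(x-260)/6.5,122+y/6.5)
obs=[("top","tip",(111+123/6.5,207+275/6.5)),("scene","sh",sc(495,298)),("scene","foot",sc(463,460))]
q,P,ax=fit(obs,(0,-.03,.7));print(ax.round(3),{k:v.round(4) for k,v in P.items()})
# outline check: project foot circle & barrel ends, vertical reference direction
p=P["foot"];print("vertical px dir",(proj("scene",[p,p+[0,0,.05]])@np.eye(2)*6.5).round(1).tolist())
th=np.linspace(0,2*np.pi,200);u=np.cross(ax,[0,1,0]);u/=np.linalg.norm(u);w=np.cross(ax,u)
for k in("foot","sh"):
    c=proj("scene",P[k]+.013*(np.outer(np.cos(th),u)+np.outer(np.sin(th),w)));c=(c-[384,122])*6.5+[260,0]
    print(k,"L",c[c[:,0].argmin()].round(),"R",c[c[:,0].argmax()].round(),"low",c[c[:,1].argmax()].round())
```

```text
tip x,z mm [  6.  -29.9] phi 45.3 res [ 0.4  0.8 -0.8 -0.5  0.3  0.3]
[ 0.073 -0.06   0.995] {'tip': array([0.4818, 0.2154, 0.2782]), 'sh': array([0.4795, 0.2174, 0.2463]), 'foot': array([0.4758, 0.2204, 0.1965])}
vertical px dir [[2701.1, 1254.6], [2743.7, 1085.0]]
foot L [412. 458.] R [519. 466.] low [474. 490.]
sh L [435. 291.] R [546. 299.] low [498. 322.]
```

The fit residual is now under 1 px, giving φ about 45° and the probe about 5° off vertical. I'll correct the tilt and move the foot to 25 mm above the step.

Run:
```python
from h import *
R=tgt(-40,45.3);foot=np.array([.0643,0,.0278])
p=np.array([.5195,.200,.070])-R@foot;print(p);rel(p,R)
```

```text
[0.53900966 0.18362945 0.13525878]
clk 14.3 p [0.5001 0.2002 0.2591] open 0.015 F [-0.52 -0.49 -1.51] F.n -1.05
shift [48.3, 12.4, 121.0] turn [0.0002, -0.0951, 0.0017]
```

Emit:
jog_arm(steps=[[[3,1,5],[0,-0.01,0],1],[[8,2,18],[0,-0.025,0],1],[[14,4,34],[0,-0.04,0],1],[[21,6,52],[0,-0.055,0],1],[[28,8,70],[0,-0.07,0],1],[[36,10,88],[0,-0.085,0],1],[[43,12,104],[0,-0.095,0],1],[[47,12.4,115],[0,-0.095,0],1],[[48.3,12.4,121],[0,-0.095,0],1],[[48.3,12.4,121],[0,-0.095,0],1],[[48.3,12.4,121],[0,-0.095,0],1]])

```text
clock: 15.4
tool_pos: [0.5393, 0.1837, 0.1361]
orientation: [[-0.539, 0.642, 0.545], [0.451, 0.767, -0.456], [-0.711, 0.0, -0.703]]
contact_force: [-0.8, -0.3, -2.0]
opening: 0.0148
```

Run:
```python
from h import *
R=tgt(-40,45.3);foot=np.array([.0643,0,.0278])
p=np.array([.5195,.200,.070])-R@foot;rel(p,R)
s=snapshot("scene")[:,:,::-1];P=proj("scene",[[.5195,.2,.07]])[0];o=(P-[35,60]).astype(int)
c=crop(s,o[0],o[1],80,90,6.5);c=c.copy()
S=observe();q=np.array(S["tool_pos"])+np.array(S["orientation"])@foot;a=np.array([0,0,1.])
print(q.round(4),o)
th=np.linspace(0,2*np.pi,60);ring=lambda h,r,c0:c0+np.c_[r*np.cos(th),r*np.sin(th),0*th+h]
for pts in(ring(0,.013,q),ring(.05,.013,q)):
    cv2.polylines(c,[((proj("scene",pts)-o)*6.5).astype(np.int32)],True,(0,0,255),1)
np.save("s.npy",s);cv2.imwrite("pics/pre.png",c)
```

```text
clk 15.4 p [0.5393 0.1837 0.1361] open 0.0148 F [-0.75 -0.31 -2.04] F.n -1.39
shift [0.7, -0.3, 0.4] turn [0.0012, 0.0003, 0.0007]
[0.52   0.2003 0.0712] [346 197]
```

View pics/pre.png

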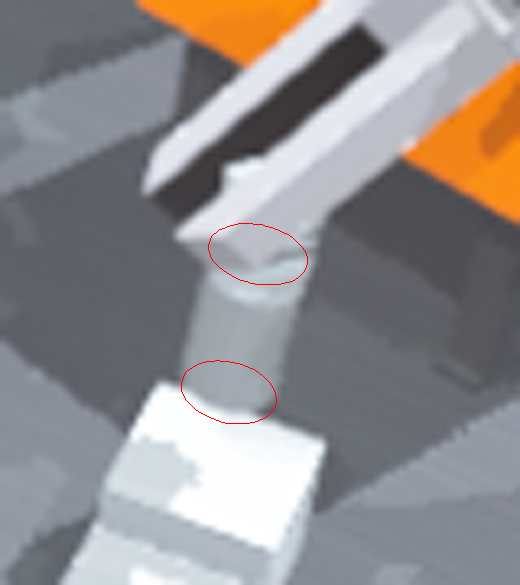

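The probe stands upright in the side view: its axis runs (258,260) to (228,388) against the model's (258,253) to (229,392). The step corners are at (160,382), (325,440), (275,548) and (103,487). That is the 12th picture, so from here I check with numbers and force only.

Run:
```python
from h import *
o=np.array([346,197]);c=np.array([(160,382),(325,440),(275,548),(103,487)])/6.5+o
X=atz("scene",c,.045);print(X.round(4).tolist(),X.mean(0).round(4))
d=lambda i,j:np.linalg.norm(X[i]-X[j]);print([round(d(i,(i+1)%4),4) for i in range(4)])
R=np.array(observe()["orientation"]);print("down in tool",(R.T@[0,0,-1]).round(3),"x,y world in tool",(R.T@[1,0,0]).round(3),(R.T@[0,1,0]).round(3))
```

```text
[[0.4996, 0.1728, 0.045], [0.4926, 0.2217, 0.045], [0.5414, 0.2288, 0.045], [0.5496, 0.1804, 0.045]] [0.5208 0.2009 0.045 ]
[np.float64(0.0494), np.float64(0.0493), np.float64(0.0491), np.float64(0.0505)]
down in tool [ 0.711 -0.001  0.703] x,y world in tool [-0.539  0.642  0.546] [ 0.452  0.767 -0.456]
```

The step measures 49–50 mm square, centred at (0.521,0.201), and the foot is at (0.520,0.200). Lowering now.

Emit:
jog_arm(steps=[[[2.1,0,2.1],[0,0,0],1],[[4.3,0,4.2],[0,0,0],1],[[6.4,0,6.3],[0,0,0],1],[[8.5,0,8.4],[0,0,0],1],[[10,0,9.9],[0,0,0],1],[[11.4,0,11.2],[0,0,0],1],[[12.8,0,12.7],[0,0,0],1],[[12.8,0,12.7],[0,0,0],1]])

```text
clock: 16.25
tool_pos: [0.5393, 0.1838, 0.118]
orientation: [[-0.539, 0.642, 0.545], [0.451, 0.767, -0.456], [-0.711, 0.0, -0.703]]
contact_force: [-0.2, -0.1, -1.8]
opening: 0.0148
```

Emit:
jog_arm(steps=[[[0.7,0,0.7],[0,0,0],1],[[1.4,0,1.4],[0,0,0],1],[[2.1,0,2.1],[0,0,0],1],[[2.1,0,2.1],[0,0,0],1]])

```text
clock: 16.65
tool_pos: [0.5393, 0.1837, 0.1149]
orientation: [[-0.539, 0.642, 0.545], [0.451, 0.767, -0.456], [-0.711, 0.0, -0.703]]
contact_force: [0.5, 0.7, -2.3]
opening: 0.0152
```

Emit:
jog_arm(steps=[[[0.7,0,0.7],[0,0,0],1],[[1.4,0,1.4],[0,0,0],1],[[2.1,0,2.1],[0,0,0],1],[[2.1,0,2.1],[0,0,0],1]])

```text
clock: 17.05
tool_pos: [0.5406, 0.1837, 0.1143]
orientation: [[-0.536, 0.642, 0.548], [0.451, 0.767, -0.456], [-0.713, 0.002, -0.701]]
contact_force: [0.5, -0.6, 5.3]
opening: 0.0146
```

Emit:
jog_arm(steps=[[[0.7,0,0.7],[0,0,0],1],[[1.4,0,1.4],[0,0,0],1],[[1.4,0,1.4],[0,0,0],1]])

```text
clock: 17.35
tool_pos: [0.5416, 0.1836, 0.1142]
orientation: [[-0.534, 0.641, 0.551], [0.45, 0.767, -0.457], [-0.715, 0.004, -0.699]]
contact_force: [0.0, -2.0, 6.2]
opening: 0.0149
```

Contact at about 8 N, a few mm higher than estimated. Before letting go I'll check the end dot's position in the top view by colour.

```bash
cat > dot.py <<'E'
from h import *
def dots(n,z=.127,c0=(.522,.2,.127),w=22):
    im=snapshot(n);u,v=proj(n,[c0])[0].astype(int);g=im[v-w:v+w,u-w:u+w]
    h=cv2.cvtColor(np.ascontiguousarray(g),cv2.COLOR_RGB2HSV)
    m=cv2.inRange(h,(12,90,70),(32,255,255))
    N,L,S,C=cv2.connectedComponentsWithStats(m)
    for i in range(1,N):
        if S[i,4]>=3:
            uv=C[i]+[u-w,v-w];print(n,uv.round(1),"area",S[i,4],"box",S[i,2:4],"xy@z",atz(n,uv,z)[0].round(4),"rgb",g[L==i].mean(0).round())
E
python3 - <<'E'
from dot import *
dots("top");dots("scene")
print(proj("top",[[.522,.2,.127]]))
rel(CUT,RT);print(np.array(observe()["wrist_torque"]).round(2))
E
```

```text
top [165.  228.9] area 17 box [5 5] xy@z [0.5238 0.2018 0.127 ] rgb [192. 160.  89.]
[[165.87565496 229.83372864]]
clk 17.45 p [0.5416 0.1837 0.1142] open 0.0153 F [-0.24 -1.42  5.76] F.n 5.11
shift [-142.8, -283.7, 178.9] turn [-0.4201, 0.2639, -0.5471]
[-0.53 -0.21 -0.1 ]
```

The tip is at (0.524,0.202), about 6–7 mm off centre toward +x, and the foot leans slightly. I'll raise it 5 mm, take out about 2° of tilt, shift it back to centre and set it down again.

Emit:
jog_arm(steps=[[[-1.5,0,-1.5],[0,0,0],1],[[-3.6,0,-3.5],[0,0,0],1],[[-3.6,-1.5,-3.8],[0,0.01,0],1],[[-3.2,-3,-4.1],[0,0.02,0],1],[[-2.8,-4.5,-4.4],[0,0.03,0],1],[[-2.5,-5.9,-4.7],[0,0.04,0],1],[[-2.5,-5.9,-4.7],[0,0.04,0],1],[[-2.5,-5.9,-4.7],[0,0.04,0],1]])

```text
clock: 18.25
tool_pos: [0.5366, 0.1801, 0.1194]
orientation: [[-0.556, 0.642, 0.529], [0.469, 0.767, -0.438], [-0.687, 0.004, -0.727]]
contact_force: [-0.3, -0.0, -1.9]
opening: 0.0148
```

Run:
```python
from dot import *
dots("top",.131)
rel(CUT,RT);R=np.array(observe()["orientation"]);print("down",(R.T@[0,0,-1]).round(3),"tilt",np.degrees(np.arccos(-R[2,2])).round(1))
```

```text
top [166.1 231.3] area 16 box [5 4] xy@z [0.519  0.1985 0.131 ] rgb [192. 159.  86.]
clk 18.3 p [0.5366 0.1801 0.1193] open 0.015 F [-0.39 -1.1  -1.47] F.n -1.08
shift [-147.6, -277.7, 177.8] turn [-0.4088, 0.2255, -0.5551]
down [ 0.687 -0.004  0.727] tilt 43.4
```

Emit:
jog_arm(steps=[[[0.7,0,0.7],[0,0,0],1],[[1.4,0,1.5],[0,0,0],1],[[2.1,0,2.2],[0,0,0],1],[[2.1,0,2.2],[0,0,0],1]])

```text
clock: 18.7
tool_pos: [0.5364, 0.1801, 0.1159]
orientation: [[-0.556, 0.642, 0.528], [0.468, 0.767, -0.439], [-0.687, 0.003, -0.727]]
contact_force: [-0.5, 0.2, -1.6]
opening: 0.0149
```

Emit:
jog_arm(steps=[[[0.4,0,0.4],[0,0,0],1],[[0.8,0,0.8],[0,0,0],1],[[0.8,0,0.8],[0,0,0],1]])

```text
clock: 19.0
tool_pos: [0.5363, 0.1801, 0.1146]
orientation: [[-0.556, 0.641, 0.528], [0.468, 0.767, -0.439], [-0.687, 0.003, -0.727]]
contact_force: [0.1, 0.2, -2.4]
opening: 0.0147
```

Emit:
jog_arm(steps=[[[0.4,0,0.4],[0,0,0],1],[[0.8,0,0.8],[0,0,0],1],[[0.8,0,0.8],[0,0,0],1]])

```text
clock: 19.3
tool_pos: [0.5365, 0.1801, 0.1137]
orientation: [[-0.556, 0.641, 0.529], [0.468, 0.767, -0.439], [-0.687, 0.003, -0.727]]
contact_force: [-0.2, 0.0, -1.3]
opening: 0.015
```

Emit:
jog_arm(steps=[[[0.4,0,0.4],[0,0,0],1],[[0.6,0,0.6],[0,0,0],1],[[0.6,0,0.6],[0,0,0],1]])

```text
clock: 19.6
tool_pos: [0.5369, 0.1801, 0.1136]
orientation: [[-0.555, 0.641, 0.529], [0.468, 0.767, -0.439], [-0.688, 0.004, -0.726]]
contact_force: [0.1, -0.6, 1.1]
opening: 0.0151
```

Run:
```python
from dot import *
dots("top",.127)
rel(CUT,RT);print(np.array(observe()["wrist_torque"]).round(2))
```

```text
top [166.6 231.4] area 13 box [4 4] xy@z [0.5191 0.1984 0.127 ] rgb [192. 158.  80.]
clk 19.65 p [0.5369 0.1802 0.1136] open 0.0151 F [ 0.03 -0.81 -0.17] F.n -0.17
shift [-151.1, -278.0, 173.6] turn [-0.4088, 0.2267, -0.5548]
[ 0.    0.16 -0.05]
```

The foot is in light contact, carrying about 2 N. I'll open the fingers a little and check.

Emit:
jog_arm(steps=[[[0,0,0],[0,0,0],0.66],[[0,0,0],[0,0,0],0.62],[[0,0,0],[0,0,0],0.58],[[0,0,0],[0,0,0],0.54],[[0,0,0],[0,0,0],0.5],[[0,0,0],[0,0,0],0.45],[[0,0,0],[0,0,0],0.4],[[0,0,0],[0,0,0],0.4]])

```text
clock: 20.45
tool_pos: [0.5369, 0.1802, 0.1136]
orientation: [[-0.555, 0.641, 0.529], [0.468, 0.767, -0.439], [-0.688, 0.004, -0.726]]
contact_force: [0.2, -0.1, -0.7]
opening: 0.0285
```

Run:
```python
from dot import *
dots("top",.127);dots("top",.127)
rel(CUT,RT)
```

```text
top [167.8 235.4] area 14 box [5 4] xy@z [0.5115 0.1958 0.127 ] rgb [214. 179.  95.]
top [167.8 235.4] area 14 box [5 4] xy@z [0.5115 0.1958 0.127 ] rgb [213. 178.  95.]
clk 20.55 p [0.5369 0.1802 0.1136] open 0.0276 F [-0.37 -0.   -0.36] F.n -0.13
shift [-151.1, -278.0, 173.6] turn [-0.4088, 0.2267, -0.5548]
```

The tip moved 8 mm toward the −jaw side on opening. Before opening further I need to know whether it stands upright or leans on a finger, so I'll read the barrel edges from the scene pixels.

Run:
```python
from h import *
g=cv2.cvtColor(np.ascontiguousarray(snapshot("scene")),cv2.COLOR_RGB2GRAY)
for name,f,t in(("upright@tip",(.5115,.196),(.5115,.196)),("lean",(.5195,.199),(.5115,.196)),("upright old",(.5195,.199),(.5195,.199))):
    print(name,proj("scene",[[*f,.045],[*f,.045+.05] if f==t else [f[0]+(t[0]-f[0])*.61,f[1]+(t[1]-f[1])*.61,.095],[*t,.127]]).round(1).tolist())
for v in range(232,276): print(v,' '.join(f"{x:3d}" for x in g[v,362:404]))
```

```text
upright@tip [[378.9, 264.3], [383.1, 244.0], [386.0, 230.2]]
lean [[378.5, 267.3], [383.0, 245.2], [386.0, 230.2]]
upright old [[378.5, 267.3], [382.7, 247.0], [385.6, 233.1]]
232  97 127 172 141  84  66  65  65  64  65  65  65  65  68  84 122 170 195 220 242 248 245 233 227 230 230 230 230 232 232 214 192 194 194 193 194 194 193 194 193 185 153
233  98 123 121  88  67  65  64  65  64  66  65  65  72  83 107 149 156 179 199 230 243 237 230 230 230 230 230 230 229 214 192 194 193 193 193 194 193 193 193 185 153 105
234  97  98  93  82  71  67  64  66  65  65  67  76  88  96 108 170 157 156 190 218 230 230 230 230 230 229 228 225 209 194 194 193 194 194 193 193 193 193 183 151 107  81
235  98  97  97  96  87  74  67  66  66  67  79  92  98  98 108 155 172 162 193 222 228 230 230 230 229 224 220 207 194 194 193 194 193 193 194 193 204 197 147 105  93  88
236  97  98  98  96  98  89  77  68  71  80  93  99  98  96 144 152 165 195 221 230 230 230 230 233 227 212 200 194 193 194 193 194 193 193 193 195 201 173 107  98  97  99
237  98  99  98  99  98  97  90  81  84  96  98  99  99  96 151 
[... 5943 characters left out ...]
  98 107 119
272 194 214 217 219 224 225 223 223 222 220 219 250 254 254 254 254 254 254 254 254 254 254 254 254 254 254 254 254 254 254 245 187 145  96  93  90  93  91  99 117 139 138
273 187 180 189 206 217 218 221 224 225 224 222 245 254 254 254 254 254 254 254 254 254 254 254 254 254 254 254 254 255 253 227 181 102  86  86  90  97 111 132 138 138 138
274 187 186 187 187 183 193 213 216 217 223 224 224 247 254 255 254 254 254 254 254 254 254 254 254 254 254 254 254 255 251 205 179  99  87  92 109 126 129 135 137 137 138
275 184 185 185 186 187 186 186 185 198 215 218 218 224 252 255 255 255 254 254 254 254 254 254 254 254 254 254 254 253 231 210 171  98  99 114 130 127 128 131 136 137 139
```

Emit:
jog_arm(steps=[[[0,0,0],[0,0,0],0.36],[[0,0,0],[0,0,0],0.33],[[0,0,0],[0,0,0],0.33],[[0,0,0],[0,0,0],0.33]])

```text
clock: 21.0
tool_pos: [0.5369, 0.1802, 0.1136]
orientation: [[-0.555, 0.641, 0.529], [0.468, 0.767, -0.439], [-0.688, 0.004, -0.726]]
contact_force: [-0.1, 0.7, -0.8]
opening: 0.0316
```

Run:
```python
from dot import *
dots("top",.127)
print(observe()["opening"],atz("scene",[(378.3,262.3),(378.3,263.3)],.045).round(4).tolist())
```

```text
top [168.2 236.2] area 13 box [4 4] xy@z [0.5099 0.1948 0.127 ] rgb [216. 182.  98.]
0.03119882330984429 [[0.5072, 0.1927, 0.045], [0.5097, 0.1939, 0.045]]
```

The tip moves back toward the foot, at (0.507–0.510,0.193) in the scene view. So the probe is righting itself as the finger yields. I'll keep opening in small steps.

Emit:
jog_arm(steps=[[[0,0,0],[0,0,0],0.3],[[0,0,0],[0,0,0],0.27],[[0,0,0],[0,0,0],0.25],[[0,0,0],[0,0,0],0.25]])

```text
clock: 21.45
tool_pos: [0.5369, 0.1802, 0.1136]
orientation: [[-0.555, 0.641, 0.529], [0.468, 0.767, -0.439], [-0.688, 0.004, -0.726]]
contact_force: [-0.1, 0.6, 0.6]
opening: 0.0356
```

Run:
```python
from dot import *
dots("top",.127);print(observe()["opening"])
```

```text
top [168.3 237.3] area 12 box [4 4] xy@z [0.5078 0.1945 0.127 ] rgb [217. 183.  99.]
0.035298206375981765
```

Emit:
jog_arm(steps=[[[0,0,0],[0,0,0],0.22],[[0,0,0],[0,0,0],0.19],[[0,0,0],[0,0,0],0.17],[[0,0,0],[0,0,0],0.17]])

```text
clock: 21.9
tool_pos: [0.5369, 0.1802, 0.1137]
orientation: [[-0.555, 0.641, 0.53], [0.468, 0.767, -0.439], [-0.688, 0.004, -0.726]]
contact_force: [0.3, 0.3, 0.5]
opening: 0.0385
```

Run:
```python
from dot import *
dots("top",.127);print(observe()["opening"])
g=cv2.cvtColor(np.ascontiguousarray(snapshot("scene")),cv2.COLOR_RGB2GRAY)
for v in range(228,270,2): print(v,' '.join(f"{x:3d}" for x in g[v,366:396]))
```

```text
top [168.7 238.2] area 12 box [5 4] xy@z [0.5062 0.1938 0.127 ] rgb [215. 179.  94.]
0.038884465901919595
228 167  99  64  64  64  64  63  64  63  64  69 103 181 233 245 246 242 214 183 189 191 180 175 213 231 218 197 217 230 230
230  66  65  65  64  65  64  65  65  69  81  95 120 170 198 216 235 245 246 243 231 222 214 202 219 231 230 230 230 230 230
232  65  66  66  66  65  68  76  88  94  97 101 170 166 159 191 203 223 230 227 220 203 200 219 228 230 230 230 230 230 229
234  85  73  67  70  80  92  97  98  99  99 118 138 166 175 155 166 190 194 200 212 225 230 230 230 230 231 227 220 208 194
236  98  98  96  98  99  98  99  99  99  98 117 176 178 153 182 181 173 189 218 230 230 229 230 233 232 214 193 194 193 193
238  99  99  98  98  98 100  99  99 100 109 160 162 167 175 176 208 227 230 230 230 230 228 223 205 192 194 193 193 193 194
240  99  98  99 100  99  99 100  99  98 144 189 197 201 209 223 229 229 230 231 225 217 205 195 194 193 193 194 193 193 193
242  99  99  98  99  99  99 100 100 100 156 210 227 230 229 229 229 232 233 215 193 194 193 193 193 193 193 193 193 186 157
24
[... 909 characters left out ...]
 177 176 175 176 174 172 168 165 162 165 169 142 110 111 110 110 110 111 111 111
260 100 146 236 248 228 188 169 164 170 172 174 174 175 175 174 171 167 164 162 169 153 114 104 109 111 112 112 110 110 111
262 125 180 199 202 216 204 173 167 171 174 175 175 174 177 175 169 166 163 164 181 215 228 215 175 147 131 118 109 110 112
264 180 193 210 220 220 221 210 189 177 175 179 182 185 185 179 177 172 162 168 206 237 243 243 243 242 242 236 213 188 166
266 211 214 220 219 219 219 218 218 216 206 198 196 195 189 186 197 207 222 238 247 249 249 249 248 251 253 253 253 252 228
268 219 219 220 220 219 220 219 219 219 219 219 233 242 253 254 255 255 255 255 255 255 255 255 255 255 255 255 255 246 141
```

Run:
```python
from h import *
g=cv2.cvtColor(np.ascontiguousarray(snapshot("top")),cv2.COLOR_RGB2GRAY)
print("foot if upright",proj("top",[[.5062,.1938,.045],[.5062,.1938,.095],[.5062,.1938,.127]]).round(1).tolist(),"step corners",proj("top",[[.4917,.2203,.045],[.4956,.1702,.045],[.5425,.1758,.045],[.5386,.2254,.045]]).round(1).tolist())
for v in range(222,252): print(v,' '.join(f"{x:3d}" for x in g[v,158:194]))
```

```text
foot if upright [[178.4, 239.4], [172.7, 238.7], [168.7, 238.2]] step corners [[165.4, 246.0], [189.4, 244.8], [187.8, 222.4], [164.2, 223.6]]
222 109  55  27  24  43  95 163 220 241 217 227 238 245 251 254 254 251 232 216 215 217 219 220 222 221 221 220 220 208 171 122 115 110  93  75  74
223  42  27  25  51 100 211 253 254 254 253 253 253 253 253 254 254 254 251 235 228 222 222 219 220 219 219 217 218 207 173 124 116 111  98  77  76
224  23  32  59  92 120 198 249 254 254 254 254 254 254 254 254 254 254 253 253 249 233 224 214 215 212 210 213 211 213 193 129 118 113  98  76  72
225  44  72 107 118 123 191 248 253 253 253 253 253 253 253 253 253 253 253 253 253 252 245 221 213 212 213 213 215 215 197 131 116 116 107  77  74
226  96 125 129 129 133 192 247 253 253 253 253 253 253 253 253 253 253 253 253 253 250 226 215 214 214 215 215 212 204 189 132 116 115 103  74  70
227 131 134 136 134 130 165 236 253 253 253 253 253 253 253 253 253 253 253 253 253 249 223 213 214 214 215 210 194 163 169 149 122 117 105  76  73
228 137 136 138 139 133 161 235 252 253 253 253 253 253 253 253 253 2
[... 2782 characters left out ...]
 209 208 205 188 129 110 108 104 102 100  90  68  74  90  96  97  96  98 101  99  99  98 102 109 117 120 119
248 116 150 185 204 208 210 209 210 207 205 195 164 125 110 109 107 109 103  82  63  54  55  59  71  85  78  94  99  99 101 101 108 118 121 122 124
249  94 160 196 208 208 207 208 209 204 187 150 119 111 110 110 110 110  89  60  55  52  54  53  58  70  81  73  92  95 100 117 113 119 119 119 120
250  51  89 146 190 206 209 208 208 185 132 114 109 111 111 108 103  98  83  56  55  56  51  54  53  53  60  57  58  69  87 101  95 113 118 120 119
251  41  49  83 145 189 204 204 186 129 111 110 111 112 111 103  98  87  62  54  56  57  56  55  54  54  53  56  60  74  74  77  77  79  91 102  95
```

In the top pixels the foot's rounded edge is at about (185,238.5), so the foot is at about (0.508,0.193). That is nearly under the tip, so the probe is almost upright, but it sits at the step's near edge. I'll open fully and then regrasp it vertically to move it to the centre.

Emit:
jog_arm(steps=[[[0,0,0],[0,0,0],0.14],[[0,0,0],[0,0,0],0.11],[[0,0,0],[0,0,0],0.09],[[0,0,0],[0,0,0],0.09]])

```text
clock: 22.45
tool_pos: [0.5369, 0.1802, 0.1136]
orientation: [[-0.555, 0.641, 0.53], [0.468, 0.767, -0.439], [-0.688, 0.004, -0.726]]
contact_force: [0.2, 0.5, 0.2]
opening: 0.043
```

Run:
```python
from dot import *
dots("top",.127);print(observe()["opening"])
```

```text
top [169.  238.5] area 16 box [5 4] xy@z [0.5056 0.1931 0.127 ] rgb [218. 181.  93.]
0.04312053461189777
```

Emit:
jog_arm(steps=[[[0,0,0],[0,0,0],0.05],[[0,0,0],[0,0,0],0.0],[[0,0,0],[0,0,0],-0.05],[[0,0,0],[0,0,0],-0.05]])

```text
clock: 22.9
tool_pos: [0.5369, 0.1802, 0.1137]
orientation: [[-0.555, 0.641, 0.53], [0.468, 0.767, -0.439], [-0.688, 0.004, -0.726]]
contact_force: [0.3, 0.0, 0.1]
opening: 0.0491
```

Run:
```python
from dot import *
dots("top",.127);print(observe()["opening"])
```

```text
top [168.9 238.5] area 15 box [5 4] xy@z [0.5056 0.1934 0.127 ] rgb [222. 186.  97.]
0.04959433558084488
```

It stands free: the tip held still as the fingers opened on. Now I'll open fully and back away along the tool axis.

Emit:
jog_arm(steps=[[[0,0,0],[0,0,0],-0.3],[[0,0,0],[0,0,0],-0.6],[[0,0,0],[0,0,0],-1],[[0,0,0],[0,0,0],-1],[[0,0,-10],[0,0,0],-1],[[0,0,-25],[0,0,0],-1],[[0,0,-45],[0,0,0],-1],[[0,0,-70],[0,0,0],-1],[[0,0,-95],[0,0,0],-1],[[0,0,-120],[0,0,0],-1],[[0,0,-130],[0,0,0],-1],[[0,0,-130],[0,0,0],-1]])

```text
clock: 24.15
tool_pos: [0.4681, 0.2385, 0.2097]
orientation: [[-0.554, 0.64, 0.532], [0.469, 0.768, -0.436], [-0.688, 0.008, -0.726]]
contact_force: [-0.7, 0.9, -0.6]
opening: 0.0938
```

Run:
```python
from dot import *
dots("top",.127)
im=snapshot("top");g=cv2.cvtColor(np.ascontiguousarray(im),cv2.COLOR_RGB2GRAY)
for v in range(218,252): print(v,' '.join(f"{x:3d}" for x in g[v,158:196]))
# grip end yaw: min area rect of bright end face
rel(np.array([.5056,.1934,.24]),tgt(-40,0.01))
```

```text
top [168.9 238.5] area 15 box [5 4] xy@z [0.5056 0.1934 0.127 ] rgb [227. 191. 102.]
218 135 136 133 128 115 118 165 238 253 253 247 220 212 211 212 210 212 212 212 211 210 209 209 211 211 209 211 211 211 201 164 118 105  81  74  71  70  69
219 136 138 138 137 128 121 159 235 252 249 227 213 211 212 210 211 209 211 210 211 210 209 209 210 208 206 206 207 209 206 185 124 107  86  74  71  72  70
220 140 136 137 133 128 121 151 230 251 246 217 209 209 209 210 208 206 205 205 207 209 211 214 215 203 189 196 190 200 202 192 126 106  88  76  74  74  75
221 137 135 136 132 116 117 140 216 245 223 212 214 220 225 229 224 207 196 188 200 209 214 223 229 220 217 216 211 198 155 128 112 101  84  77  73  70  73
222 129 131 130 123 116 138 176 221 239 217 225 236 244 250 254 254 251 231 215 215 213 216 217 219 219 219 217 216 206 165 119 115 108  90  74  72  73  74
223 128 130 131 124 123 212 252 254 254 252 252 253 253 253 254 254 253 250 233 227 220 216 217 219 217 215 215 213 205 174 123 115 110  98  76  73  72  73
224 135 133 133 126 126 195 249 253 253 253 254 254 254 254 253 253 253 253 252
[... 3722 characters left out ...]
07 108 107 108 105  82  61  52  56  60  73  84  79  91  96  99  98 101 105 118 120 119 118 122 120
249 133 131 126 114 114 109 111 112 110 109 111 113 110 112 110 112 110  99  67  58  54  54  52  55  67  79  72  88  94  99 112 112 119 121 115 115 117 120
250 135 133 127 116 113 112 112 112 111 112 112 112 111 110 110 111 108  92  66  60  57  55  52  55  55  58  58  60  69  87 103  98 120 117 120 115 120 120
251 130 134 132 124 116 112 113 113 112 111 116 112 109 112 111 111  96  72  64  67  63  64  60  56  59  62  63  69  76  83  85  87  90 101 112  97 112 113
clk 24.25 p [0.4679 0.237  0.2074] open 0.0941 F [ 1.04  0.24 -0.33] F.n -0.81
shift [-63.7, -9.2, 15.4] turn [0.004, 0.7578, 0.0006]
```

The probe stands stably with its tip at (0.5056,0.1934), and the flats still run at heading −40°. Next I'll align the tool vertically above it.

Emit:
jog_arm(steps=[[[-15,-2,0],[0,0.1,0],-1],[[-30,-4,5],[0,0.22,0],-1],[[-45,-6,10],[0,0.36,0],-1],[[-58,-8,14],[0,0.5,0],-1],[[-64,-9,16],[0,0.64,0],-1],[[-65,-9,16],[0.004,0.758,0],-1],[[-65,-9,16],[0.004,0.758,0],-1],[[-65,-9,16],[0.004,0.758,0],-1]])

```text
clock: 25.05
tool_pos: [0.5069, 0.1914, 0.2386]
orientation: [[-0.765, 0.644, -0.002], [0.644, 0.765, -0.002], [0.0, -0.003, -1.0]]
contact_force: [-0.7, 0.2, -0.7]
opening: 0.0943
```

Run:
```python
from dot import *
rel(np.array([.5075,.1945,.099]),tgt(-40,0.01));print(np.round(observe()["joint_positions"],1))
dots("top",.127);dots("scene",.127)
```

```text
clk 25.05 p [0.5069 0.1914 0.2386] open 0.0943 F [-0.72  0.16 -0.75] F.n -0.28
shift [1.4, 3.2, 139.6] turn [-0.003, -0.0005, -0.0021]
[ 1.470e+01  3.800e+00  7.600e+01 -1.000e-01  1.003e+02 -3.510e+01]
top [168.5 237.5] area 6 box [4 2] xy@z [0.5074 0.1942 0.127 ] rgb [213. 187. 108.]
scene [401.  213.8] area 80 box [15  9] xy@z [0.4485 0.1966 0.127 ] rgb [245. 140.  19.]
scene [385.7 227.8] area 10 box [4 3] xy@z [0.5056 0.1926 0.127 ] rgb [253. 243. 127.]
```

Both cameras agree on the tip at (0.5056,0.193). Descending around it.

Emit:
jog_arm(steps=[[[1.6,1.1,10],[0,0,0],-1],[[1.6,1.1,35],[0,0,0],-1],[[1.6,1.1,60],[0,0,0],-1],[[1.6,1.1,85],[0,0,0],-1],[[1.6,1.1,105],[0,0,0],-1],[[1.6,1.1,122],[0,0,0],-1],[[1.6,1.1,133],[0,0,0],-1],[[1.6,1.1,139],[0,0,0],-1],[[1.6,1.1,139],[0,0,0],-1],[[1.6,1.1,139],[0,0,0],-1]])

```text
clock: 26.15
tool_pos: [0.5054, 0.1951, 0.1012]
orientation: [[-0.767, 0.641, 0.0], [0.641, 0.767, -0.001], [-0.001, -0.001, -1.0]]
contact_force: [-0.1, -0.1, -0.4]
opening: 0.0938
```

Run:
```python
from h import *
rel(np.array([.506,.193,.099]),tgt(-40,0.01))
```

```text
clk 26.15 p [0.5054 0.1951 0.1012] open 0.0938 F [-0.07 -0.07 -0.43] F.n -0.33
shift [-1.8, -1.2, 2.2] turn [-0.0006, 0.0008, 0.002]
```

Emit:
jog_arm(steps=[[[-1.8,-1.2,1],[0,0,0],-0.4],[[-1.8,-1.2,1],[0,0,0],0],[[-1.8,-1.2,1],[0,0,0],0.4],[[-1.8,-1.2,1],[0,0,0],0.5],[[-1.8,-1.2,1],[0,0,0],0.55],[[-1.8,-1.2,1],[0,0,0],0.6],[[-1.8,-1.2,1],[0,0,0],0.62],[[-1.8,-1.2,1],[0,0,0],0.65],[[-1.8,-1.2,1],[0,0,0],0.68],[[-1.8,-1.2,1],[0,0,0],0.72],[[-1.8,-1.2,1],[0,0,0],1],[[-1.8,-1.2,1],[0,0,0],1]])

```text
clock: 27.35
tool_pos: [0.5059, 0.193, 0.1001]
orientation: [[-0.767, 0.641, 0.0], [0.641, 0.767, -0.001], [-0.001, -0.001, -1.0]]
contact_force: [-0.1, -0.1, -0.4]
opening: 0.0159
```

Emit:
jog_arm(steps=[[[0,0,0],[0,0,0],1],[[0,0,0],[0,0,0],1],[[0,0,0],[0,0,0],1]])

```text
clock: 27.65
tool_pos: [0.5059, 0.193, 0.1001]
orientation: [[-0.767, 0.641, 0.0], [0.641, 0.767, -0.001], [-0.001, -0.001, -1.0]]
contact_force: [-0.7, -0.2, -0.2]
opening: 0.0158
```

Run:
```python
from dot import *
rel(np.array([.506,.193,.099]),tgt(-40,0.01));print(np.array(observe()["wrist_torque"]).round(2))
dots("top",.127);dots("scene",.127)
```

```text
clk 27.65 p [0.5059 0.193  0.1001] open 0.0158 F [-0.71 -0.24 -0.22] F.n 0.16
shift [-0.1, 0.1, 1.1] turn [-0.0009, 0.0007, 0.002]
[-0.04  0.02  0.02]
top [163.7 219.7] area 3 box [2 2] xy@z [0.5414 0.2053 0.127 ] rgb [91. 77. 49.]
top [179.2 236.4] area 9 box [5 4] xy@z [0.51   0.1737 0.127 ] rgb [109.  91.  55.]
```

A proper flat grip (15.8 mm) with no side load. I'll lift 5 mm and carry it 13 mm in +x and 6.5 mm in +y to the step's centre.

Emit:
jog_arm(steps=[[[0,0,-2],[0,0,0],1],[[0,0,-5],[0,0,0],1],[[-1.2,2.7,-5],[0,0,0],1],[[-2.4,5.4,-5],[0,0,0],1],[[-3.6,8.1,-5],[0,0,0],1],[[-4.8,10.8,-5],[0,0,0],1],[[-5.8,13.3,-5],[0,0,0],1],[[-5.8,13.3,-5],[0,0,0],1],[[-5.8,13.3,-5],[0,0,0],1]])

```text
clock: 28.65
tool_pos: [0.5189, 0.1995, 0.105]
orientation: [[-0.767, 0.641, -0.0], [0.641, 0.767, -0.001], [-0.001, -0.001, -1.0]]
contact_force: [-0.4, 0.0, -1.7]
opening: 0.0156
```

Emit:
jog_arm(steps=[[[0,0,1],[0,0,0],1],[[0,0,2],[0,0,0],1],[[0,0,3],[0,0,0],1],[[0,0,3.7],[0,0,0],1],[[0,0,3.7],[0,0,0],1]])

```text
clock: 29.15
tool_pos: [0.5187, 0.1994, 0.1012]
orientation: [[-0.767, 0.641, -0.001], [0.641, 0.767, -0.001], [-0.001, -0.001, -1.0]]
contact_force: [0.0, 0.0, -1.7]
opening: 0.016
```

Emit:
jog_arm(steps=[[[0,0,0.5],[0,0,0],1],[[0,0,1],[0,0,0],1],[[0,0,1.5],[0,0,0],1],[[0,0,1.5],[0,0,0],1]])

```text
clock: 29.55
tool_pos: [0.5188, 0.1994, 0.1002]
orientation: [[-0.767, 0.641, -0.0], [0.641, 0.767, -0.001], [-0.001, -0.001, -1.0]]
contact_force: [-1.2, -1.1, 0.6]
opening: 0.0158
```

Contact is at the same height as when I regrasped. Releasing slowly, then withdrawing.

Emit:
jog_arm(steps=[[[0,0,0],[0,0,0],0.66],[[0,0,0],[0,0,0],0.62],[[0,0,0],[0,0,0],0.55],[[0,0,0],[0,0,0],0.4],[[0,0,0],[0,0,0],0.2],[[0,0,0],[0,0,0],-0.1],[[0,0,0],[0,0,0],-0.5],[[0,0,0],[0,0,0],-1],[[0,0,0],[0,0,0],-1],[[0,0,0],[0,0,0],-1],[[0,0,0],[0,0,0],-1]])

```text
clock: 30.65
tool_pos: [0.5188, 0.1994, 0.1002]
orientation: [[-0.767, 0.641, -0.0], [0.641, 0.767, -0.001], [-0.001, -0.001, -1.0]]
contact_force: [-0.5, -0.5, -0.4]
opening: 0.0808
```

Emit:
jog_arm(steps=[[[0,0,-8],[0,0,0],-1],[[0,0,-25],[0,0,0],-1],[[0,0,-50],[0,0,0],-1],[[0,0,-80],[0,0,0],-1],[[0,0,-110],[0,0,0],-1],[[0,0,-140],[0,0,0],-1],[[40,0,-160],[0,0,0],-1],[[80,0,-160],[0,0,0],-1],[[110,0,-160],[0,0,0],-1],[[110,0,-160],[0,0,0],-1]])

```text
clock: 31.65
tool_pos: [0.4323, 0.2722, 0.2618]
orientation: [[-0.77, 0.638, 0.001], [0.638, 0.77, 0.001], [-0.001, 0.001, -1.0]]
contact_force: [0.1, -0.4, -0.6]
opening: 0.094
```

Run:
```python
from dot import *
rel(np.array([.506,.193,.099]),tgt(-40,0.01))
dots("top",.127);dots("scene",.127)
g=cv2.cvtColor(np.ascontiguousarray(snapshot("scene")),cv2.COLOR_RGB2GRAY)
print("expected foot centre",proj("scene",[[.519,.1995,.045]]).round(1))
for v in range(244,284,2): print(v,' '.join(f"{x:3d}" for x in g[v,360:400]))
# tray / bystanders: change against the first pictures
for n in("top","scene"):
    a=cv2.resize(cv2.imread(f"pics/{n}0.png"),(560,420),interpolation=cv2.INTER_AREA);b=snapshot(n)[:,:,::-1]
    for k,X in(("tray cap",(.5713,-.18,.117)),("brush",(.53,.01,.02)),("can",(.41,.03,.07)),("tee",(.73,.02,.03))):
        u,v=proj(n,[X])[0].astype(int);w=20
        A,B=[cv2.cvtColor(np.ascontiguousarray(i[v-w:v+w,u-w:u+w]),cv2.COLOR_BGR2GRAY).astype(np.float32) for i in(a,b)]
        print(n,k,"pixel",(u,v),"shift",np.round(cv2.phaseCorrelate(A,B,cv2.createHanningWindow((2*w,2*w),cv2.CV_32F)),2).tolist() if 0 else [np.round(x,2) for x in cv2.phaseCorrelate(A,B)],"mean diff",np.abs(A-B).mean().round(1))
```

```text
clk 31.65 p [0.4323 0.2722 0.2618] open 0.094 F [ 0.14 -0.36 -0.63] F.n -0.62
shift [-107.2, -14.2, 162.9] turn [0.0013, 0.0004, 0.0065]
top [165.5 230.8] area 11 box [4 4] xy@z [0.5201 0.2005 0.127 ] rgb [254. 247. 143.]
scene [401.1 213.7] area 79 box [15  9] xy@z [0.4484 0.1965 0.127 ] rgb [240. 133.  22.]
scene [386.4 233.1] area 11 box [4 3] xy@z [0.5188 0.2    0.127 ] rgb [254. 247. 126.]
expected foot centre [[378.8 267.3]]
244 113 109 107 104 103 102 102 103 102 102 103 104 106 104 103 104 161 177 157 170 176 162 163 163 164 174 181 182 192 210 218 216 181 128 113 114 110 106 105 103
246 112 114 114 111 109 111 113 110 112 112 113 113 113 114 113 117 173 203 204 162 157 189 190 188 177 170 165 162 160 157 159 154 135 113 114 114 113 114 113 113
248 113 114 113 113 114 115 115 115 114 115 115 114 113 114 114 125 169 195 202 204 200 199 212 219 217 216 218 218 218 219 219 191 133 112 114 115 116 115 114 113
250 114 113 113 114 113 113 114 114 114 115 115 115 115 115 115 134 178 203 205 203 213 217 216 214 215 218 220 215 231 243 230 170 106 111 114 112 112 113 114 114
252 113 1
[... 2797 characters left out ...]
0.4 ]), np.float64(0.53)] mean diff 40.8
top can pixel (np.int64(254), np.int64(288)) shift [array([ 0.25, -0.58]), np.float64(1.0)] mean diff 8.5
top tee pixel (np.int64(264), np.int64(138)) shift [array([ 0.09, -0.07]), np.float64(0.6)] mean diff 36.2
scene tray cap pixel (np.int64(212), np.int64(180)) shift [array([ 0.24, -0.08]), np.float64(0.62)] mean diff 17.5
scene brush pixel (np.int64(293), np.int64(240)) shift [array([-0.2 , -0.01]), np.float64(0.74)] mean diff 26.9
scene can pixel (np.int64(332), np.int64(199)) shift [array([-0.38,  0.2 ]), np.float64(0.82)] mean diff 21.3
scene tee pixel (np.int64(230), np.int64(295)) shift [array([-0.24, -0.5 ]), np.float64(0.56)] mean diff 22.8
```

```bash
python3 -c "
from bench import *
print(close_job())"
```

```text
the job is handed in; nothing more can be done
None
```

The probe is out of the case and standing upright on its foot in the middle of the tallest step. The gripper is clear of it, and I handed the job in at about 32 s. No verdict was returned.

**Drawing it out:** I used slow twisting with small pulls. The pull readings at the end of each move were at most about 7 N. One picture early in the draw showed the tray seated. At the end the cap on the tray sat within 0.3 px of where it started. I did not measure the tray's lift at every moment.

**Problems on the way:**
- The probe left the cutout sooner than I expected and swung about 45° in the jaws, though it stayed gripped.
- One carry move ran into joint 6's limit and the arm strayed from the planned path. The force readings stayed near the probe's weight.
- The first set-down was tilted and at the near edge of the step. When I opened the fingers slowly, the probe rocked upright. I then regripped it squarely with the tool vertical, lifted it 5 mm and put it down again at the centre.

**Last checks:**
- **Position:** The probe's end is at (0.520, 0.2005) by the top camera and (0.519, 0.200) by the scene camera. I estimate the step's centre at (0.519, 0.200), and the two cameras differ there by about 4 mm.
- **Foot:** Its edge in the scene view matches an upright foot at that point, with the step showing on both sides.
- **Bystanders:** The brush, can and tee piece showed shifts under 1 px. Changing shadows blurred that comparison somewhat. After the 12 allowed pictures, these checks were made from pixel values only.

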